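# Put the blue pliers away on the rail behind the drop-down cover

## Task

Pull down the clear cover at the front of the wooden cabinet until it is at its stop, take the blue-handled pliers off the small bench stand and hang them astride the steel rail inside, one handle on each side of the rail, in the free stretch well away from the red pair, letting go only once they rest on the rail. Then push the cover back up until it is fully shut. Leave the red and green pliers hanging where they are and do not disturb the other things on the bench.

Things in the scene. Friction and masses are not known exactly. Their poses are not given: they have to be found in the camera images.
- cabinet: Wooden cabinet, 350 mm wide, fixed. Origin at table height, middle of its front edge, below the cover's hinge; x points into it (away from the robot), y along its width. x = 0 to 115 mm is a plier bay, open above and in front when the cover is down: floor 15 mm, side walls 150 mm high, 326 mm apart. Behind it, x = 115 to 235 mm, a block 330 mm high
- canopy_edge (a point): Middle of the lower front edge of the dark canopy on top of the cabinet's rear block, 330 mm above the table at cabinet x = 87 mm, full width, 16 mm thick. It overhangs the bay to 22 mm past the rail, so over the rail the tool must lean back towards the robot by about 25 to 40 degrees. Axes as the cabinet's
- rail_mid (a point): Point on the top of the steel rail in the plier bay, at mid-width. Rail: round, 12 mm in diameter, along y from wall to wall, at cabinet x = 65 mm, top 110 mm above the table. Axes as the cabinet's. The free usable stretch is y = -115 to 115 mm, less the red pair
- cover (a joint): Angle of the cover about its bottom hinge (rad): 0 = shut (a stop), 0.7 = fully down (a stop), growing as the top comes towards the robot. The hinge is stiff: the cover stays where it is left; moving it takes 2 to 6 N at the handle
- cover_hinge (a point): Middle of the cover's hinge line, 20 mm above the table at cabinet x = 0; hinge along the cabinet's y. The cover is a clear plastic L with dark wooden edges, 320 mm wide: a panel 172 mm high, and at its top a lip reaching 64 mm back over the bay. Axes turn with the cover (z up the panel)
- cover_handle (a point): Centre of the black round bar handle on top of the cover, along y: 10 mm in diameter, 112 mm long, on two posts 100 mm apart, its centre 32 mm above the middle of the lip's 5 mm thickness. In the cover's frame it is 4 mm behind and 204 mm above the hinge. Axes turn with the cover
- blue_pliers: Pliers to be hung: blue handles, steel head, 0.11 to 0.23 kg, rigid, handles open in an upside-down V. Origin in the crotch (flat underside of the joint block, where a bar bears); z up, x the way the handles spread, y across. Block 30 (x) x 14 (y) x 36 mm high; jaws 12 mm thick to z = 62; handles 12 mm thick to z = -80, inside gap 16 mm at top, 48 at bottom (72 outside). On the stand at the start
- stand: Bench stand, fixed: wooden base 130 by 240 by 14 mm, two posts at y = +-110 mm (24 mm by 14 mm, 112 mm high) and between them a round brass bar 12 mm in diameter along y, top at 110 mm. Origin under the middle of the base. The blue and green pliers hang on it about 110 mm apart, which is where varies
- stand_mid (a point): Point on the top of the stand's brass bar, at its middle. Axes as the stand's
- green_pliers: Pliers like the blue ones but with green handles, hanging on the stand; to be left there. Origin in the crotch, axes alike
- red_pliers: Pliers like the blue ones but with red handles, hanging on the cabinet's rail; to be left there. Origin in the crotch, axes alike
- screwdriver: Screwdriver with yellow handle lying on the bench; leave alone
- hammer: Small hammer lying on the bench; leave alone
- spool: White wire spool, 64 mm across, 26 mm high, lying on the wooden board; leave alone
- tweezers: Steel tweezers, 180 mm, lying on the wooden board; leave alone
Not all that is in view belongs to the job. Leave any purple look-alike of the blue_pliers alone. What is shaped like the green_pliers but pink is not meant.

How it is judged:
On the way, in this order (a step that is already met when the one before it is completed fails the run):
1. the cover is pulled down (beyond 0.6 rad) (value of joint cover above 0.6 rad), for 0.2 s.
2. the blue pliers are lifted off the stand, gripped, with the cover still down (distance of blue_pliers from where it was at the start of the episode above 0.05 m and contact force between the fingers and blue_pliers above 0.5 N and contact force between blue_pliers and stand below 0.01 N and value of joint cover above 0.5 rad), for 0.1 s.
3. the blue pliers are astride the rail (within 8 mm of resting on it) while still gripped (x of blue_pliers in the frame of rail_mid between -0.012 and 0.012 m and y of blue_pliers in the frame of rail_mid between -0.15 and 0.15 m and z of blue_pliers in the frame of rail_mid between -0.006 and 0.008 m and angle between blue_pliers's own z axis and vertical below 0.3 rad and angle between the y axis of blue_pliers and the y axis of rail_mid, either way round below 0.4 rad and contact force between the fingers and blue_pliers above 0.3 N and value of joint cover above 0.5 rad), for 0.05 s.
4. the blue pliers hang released on the rail, cover still down (x of blue_pliers in the frame of rail_mid between -0.012 and 0.012 m and y of blue_pliers in the frame of rail_mid between -0.15 and 0.15 m and z of blue_pliers in the frame of rail_mid between -0.006 and 0.008 m and angle between blue_pliers's own z axis and vertical below 0.3 rad and angle between the y axis of blue_pliers and the y axis of rail_mid, either way round below 0.4 rad and contact force between blue_pliers and cabinet above 0.2 N and contact force between the fingers and blue_pliers below 0.05 N and value of joint cover above 0.5 rad), for 0.2 s.
At the end, for the whole second after the job is handed in: Blue pliers hang at rest on the rail, let go: crotch within 12 mm sideways and 8 mm above its top, upright within 17 deg, square within 23 deg, over 45 mm from the red pair; cover shut (under 0.05 rad); red pair on the rail, green pair on the stand within 20 mm (x of blue_pliers in the frame of rail_mid between -0.012 and 0.012 m and y of blue_pliers in the frame of rail_mid between -0.15 and 0.15 m and z of blue_pliers in the frame of rail_mid between -0.006 and 0.008 m and angle between each of blue_pliers, red_pliers, green_pliers's own z axis and vertical below 0.3 rad and angle between the y axis of each of blue_pliers, red_pliers and the y axis of rail_mid, either way round below 0.4 rad and contact force between blue_pliers and cabinet above 0.2 N and contact force between blue_pliers and red_pliers below 0.05 N and distance between blue_pliers and red_pliers above 0.045 m and linear speed of blue_pliers below 0.03 m/s and angular speed of blue_pliers below 0.5 rad/s and value of joint cover below 0.05 rad and x of red_pliers in the frame of rail_mid between -0.012 and 0.012 m and y of red_pliers in the frame of rail_mid between -0.16 and 0.16 m and z of red_pliers in the frame of rail_mid between -0.006 and 0.008 m and distance of green_pliers from where it was at the start of the episode below 0.02 m); the robot touches nothing.
It fails at once if the red pliers are knocked along or off the rail (moved over 25 mm) (distance of red_pliers from where it was at the start of the episode above 0.025 m).
It fails at once if the green pliers are moved over 25 mm (distance of green_pliers from where it was at the start of the episode above 0.025 m).
It fails at once if another thing on the bench is moved over 30 mm (distance of any of screwdriver, hammer, spool, tweezers from where it was at the start of the episode above 0.03 m).
It also fails if it takes over 67 s, if anything falls off the work surface, if the arm or the gripper's body presses on something with over 40 N, if the wrist force passes 120 N, or if a joint passes its speed limit or range.

## Robot

A 6-joint arm with a two-finger parallel gripper is mounted at the origin on the work surface. World frame = base frame: x ahead of the robot, y to its left, z up, the work surface at z = 0. Lengths are in m, angles in rad, forces in N, time in s.
With the tool pointing down it reaches from about 0.375 to 0.75 m from the base axis. Payload 9 kg.
Tool frame: the origin (TCP) lies at the very end of the fingers, on their centre line; the grasp point (between the pads) lies 19 mm behind it (manip.tcp_to_grasp is the distance from the TCP to the grasp point, in m); z points along the fingers, y is the direction in which the jaws open and shut (so a half turn about z gives the same grasp; the last joint's range is limited). The gripper opens to 85 mm and grips with 20 to 120 N. Pads are 22 mm wide; open, the fingers measure 114 mm over their backs; the gripper's body (76 mm by 85 mm) begins 54 mm behind the grasp point. The pads swing forward as they close: fully open they stand 13 mm farther back than shut.
Start: joints at [1.047, 0.104, 0.097, 1.564, 0, 1.353], TCP at [0.181, 0.572, 0.2] pointing down, gripper open.
Joint ranges: [-2.99, 2.99], [-0.84, 1.86], [-1.1, 1.16], [-1.84, 2.11], [-1.51, 1.56], [-3.14, 3.14]. Speed limits (rad/s): [2.22, 2.22, 2.57, 3.14, 3.14, 3.14].

## Interface

Orientations are given as a rotation vector (axis times angle).
In Python, from workcell import readout, optics, job, manip gives the robot as it stands.
- The arm moves only by the shell command python3 -m pendant 'ROWS' [FORCE]. ROWS is JSON, a list of rows, each a list of 3 entries, a list of its own where there are three numbers: the finger opening in mm, from 0 to 85.4, then the shift along the tool's x, y, z in mm, then the turn, a rotation vector about the tool's x, y, z in rad. In form: [[fingers, [dx, dy, dz], [rx, ry, rz]], ...]. A call has exactly 10 rows; each row shifts and turns the commanded pose from where the row before left it, along the tool's axes as they then stand; what a row does not reach is not made up. A row lasts 1/8 s, in which the tool goes at most 62.5 mm and 10.7 degrees, less where a joint would pass 70% of its speed; a pose out of reach is approached as far as the arm can. A call is refused whole if a number of a shift passes 62.5 or a number of a turn 0.188, either way. A call with a gripper value outside its range is refused whole. The fingers move at their own pace and stop on an object; FORCE is the grip in N (left out, the last holds). Time passes only in rows, so rows that do not move let the fingers close, or fill a call up. It gives the time, the measured TCP pose, the force and the opening at its end, in the units of the state.
- readout.observe(): the state, without advancing time (a new reading comes with each control period).
- optics.grab_frame(name): name is "scene" or "top"; returns (picture, depth): 400x640x3 uint8, red, green, blue; 400x640 float32, m along the optical axis (not along the pixel's ray), 0 where there is no reading.
- optics.get_calibration(name): a dict with "K" (3x3 intrinsics, pixels), "pose" (4x4, takes a point from camera to world coordinates). Camera axes: x right, y up, looking along -z (the intrinsics and any distortion apply to the point x, -y, -z); pixel columns grow to the right and rows downward; lengths in m; the calibration is good to about 2 mm. A picture is of the moment at which its call begins. get_calibration takes no time and is no camera call.
- job.job_done(): hands the job in, once; it reports no verdict.
Trained networks look in the newest picture that a camera, given by its name, has taken for a name from the list of things; names that differ only in an ending like _2 or _b are one class to them, and where a whole thing is asked for, a point or a joint stands for the part that bears it (a point fixed in the world has none). Each returns a list of dicts, best first, with "score" (0 to 1); they miss things now and then, are a little off and sometimes report something else, mostly with a low value. They report only what shows in the picture. A call takes as long as a camera call. They do not tell look-alikes from the thing itself.
- optics.cut_out(target, camera): "pixels" (400x640 bool, what is visible of it) and "xy" ([column, row] in pixels, amid what is visible of it).
The state is a dict: "time": time; "joint_positions": joint angles; "dq": joint speeds; "joint_efforts": joint torques, N m; "position": TCP position; "ee_rot": TCP orientation; "ft_force": force on the tool from outside, world axes, zero at the start; "torque": the same for the moment, N m; "grip_width": finger opening in m.
Only numpy, scipy, OpenCV 4.12 (cv2) and the standard library are available. Lean on these libraries where they do the work, as an engineer would, in place of code of your own. Each camera call takes 0.05 s, during which the arm holds its last target. There are 200 camera calls.

## Working session

There is one attempt and no reset: what is moved stays moved. The work goes in short steps, Python scripts to look and compute and a shell command to move; the robot and the scene stay as the last step left them, time stands still between calls to the robot, and variables do not carry over. Pictures are saved under pics/ and viewed, about 8 in all and at most 12, crops included, and the job is handed in when it is done.

```bash
ls; mkdir -p pics; python3 - <<'E'
from workcell import readout, optics, job, manip
import cv2,numpy as np
print(readout.observe())
for n in("scene","top"):
    p,d=optics.grab_frame(n); cv2.imwrite(f"pics/{n}0.png",p[:,:,::-1]); np.savez(f"pics/{n}0.npz",p=p,d=d)
    c=optics.get_calibration(n); print(n,c)
E
```

```text
pics
{'time': 0.0, 'joint_positions': array([ 1.04730971e+00,  1.04697226e-01,  9.64751695e-02,  1.56387556e+00,
       -8.06286783e-06,  1.35308807e+00]), 'dq': array([-1.40607488e-03, -1.19879260e-03,  1.95517590e-03, -4.15251311e-05,
        9.38310299e-04,  2.68153030e-03]), 'joint_efforts': array([ 1.20437177e-03, -5.56923258e+01,  5.03650939e+01,  1.68224954e-02,
       -1.95172943e-04,  3.37194464e-06]), 'position': array([0.18043519, 0.57184885, 0.1991268 ]), 'ee_rot': array([-4.78375748e-01, -3.10448766e+00,  1.90959226e-03]), 'ft_force': array([-0.2118371 , -0.15868055,  0.12731516]), 'torque': array([-0.08021613,  0.02020701, -0.01892101]), 'grip_width': 0.08563705505944799}
scene {'K': array([[461.70977868,   0.        , 324.74599231],
       [  0.        , 461.70977868, 192.89109962],
       [  0.        ,   0.        ,   1.        ]]), 'pose': array([[ 0.98510155,  0.14922669, -0.0854771 ,  0.38523894],
       [-0.17191113,  0.84108916, -0.51285046, -0.76376903],
       [-0.00463712,  0.51990424,  0.85421196,  1.45606274],
       [ 0.        ,  0.        ,  0.        ,  1.        ]])}
top {'K': array([[431.40678313,   0.        , 322.47138518],
       [  0.        , 431.40678313, 199.04289744],
       [  0.        ,   0.        ,   1.        ]]), 'pose': array([[ 4.11138489e-03,  9.91214507e-01, -1.32200219e-01,
         3.28830094e-01],
       [-9.99989802e-01,  4.32234712e-03,  1.30884959e-03,
         8.36468646e-03],
       [ 1.86876593e-03,  1.32193490e-01,  9.91222169e-01,
         1.60982041e+00],
       [ 0.00000000e+00,  0.00000000e+00,  0.00000000e+00,
         1.00000000e+00]])}
```

View pics/scene0.png

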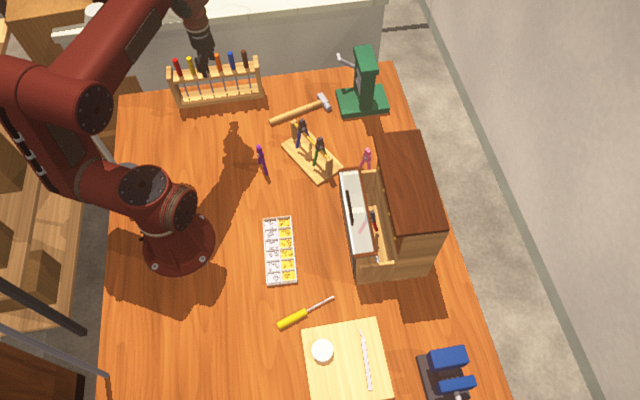

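View pics/top0.png

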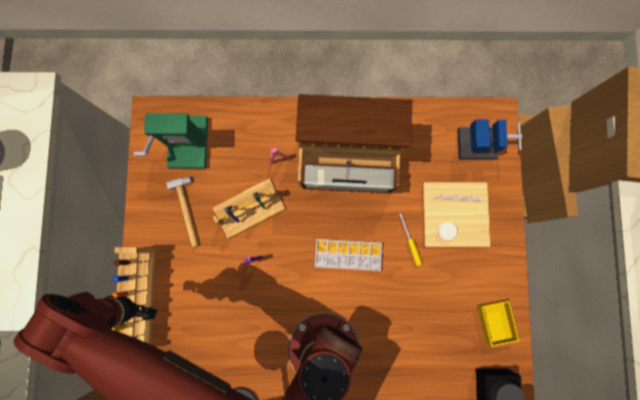

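The scene view shows the cabinet at about (395,215) with the handle at (349,202), the stand at (312,155), and blue at (301,130) and green at (319,150) on it. The purple (262,160) and pink (367,157) pairs are decoys. In the top view, blue is at (232,212), green at (261,199), red at (348,165) and the cover handle at (349,181).

```bash
cat > h.py <<'E'
from workcell import readout, optics, job, manip
import cv2,numpy as np
from scipy.spatial.transform import Rotation as R
def cloud(n,d,mask):
    c=optics.get_calibration(n);K=c["K"];P=c["pose"]
    v,u=np.nonzero(mask&(d>0)); z=d[v,u]
    q=np.stack([(u-K[0,2])*z/K[0,0],-(v-K[1,2])*z/K[1,1],-z],1)
    return q@P[:3,:3].T+P[:3,3]
def proj(n,X):
    c=optics.get_calibration(n);K=c["K"];P=c["pose"]
    q=(np.atleast_2d(X)-P[:3,3])@P[:3,:3]
    return np.stack([K[0,0]*q[:,0]/-q[:,2]+K[0,2],-K[1,1]*q[:,1]/-q[:,2]+K[1,2]],1)
def box(n,a,pz=0):
    pass
def look(n,targets,show=True):
    p,d=optics.grab_frame(n); out={}
    for t in targets:
        for r in optics.cut_out(t,n)[:3]:
            m=r["pixels"].astype(bool); X=cloud(n,d,m)
            out.setdefault(t,[]).append((r,X))
            if show and len(X): print(n,t,round(r["score"],2),np.round(r["xy"]),m.sum(),"med",np.round(np.median(X,0),3),"min",np.round(np.percentile(X,3,0),3),"max",np.round(np.percentile(X,97,0),3))
    return p,d,out
E
python3 - <<'E'
from h import *
import pickle
T=["cabinet","cover_handle","blue_pliers","green_pliers","red_pliers","stand"]
for n in("scene","top"):
    p,d,o=look(n,T); pickle.dump((p,d,o),open(f"pics/{n}0.pkl","wb"))
E
```

```text
scene cabinet 0.6 [394. 214.] 12341 med [ 0.698 -0.146  0.231] min [ 0.568 -0.265  0.014] max [0.805 0.076 0.349]
scene cabinet 0.45 [303. 110.] 514 med [0.507 0.51  0.021] min [ 0.372  0.47  -0.001] max [0.614 0.571 0.03 ]
scene cover_handle 0.94 [355. 217.] 2507 med [ 0.593 -0.1    0.195] min [ 0.561 -0.239  0.034] max [0.635 0.07  0.226]
scene blue_pliers 0.7 [301. 125.] 160 med [0.48  0.323 0.127] min [0.461 0.311 0.011] max [0.503 0.4   0.171]
scene blue_pliers 0.64 [260. 154.] 144 med [0.32  0.247 0.085] min [0.305 0.228 0.003] max [0.33  0.282 0.143]
scene green_pliers 0.49 [320. 148.] 182 med [0.528 0.228 0.122] min [0.506 0.217 0.005] max [0.557 0.351 0.172]
scene green_pliers 0.48 [367. 156.] 148 med [0.695 0.17  0.097] min [ 0.683  0.156 -0.   ] max [0.709 0.215 0.143]
scene red_pliers 0.66 [297. 129.] 152 med [0.477 0.321 0.125] min [0.457 0.31  0.049] max [0.499 0.332 0.171]
scene red_pliers 0.58 [375. 219.] 75 med [ 0.654 -0.09   0.137] min [ 0.642 -0.094  0.062] max [ 0.671 -0.082  0.174]
scene stand 0.73 [309. 156.] 1771 med [0.498 0.268 0.015] min [0.421 0.164 0.004] max [0.592 0.379 0.111]
top cabinet 0.63 [352. 140.] 10116 med [ 0.694 -0.085  0.341] min [ 0.565 -0.248  0.016] max [0.805 0.078 0.349]
top cover_handle 0.69 [346. 177.] 2463 med [ 0.589 -0.078  0.194] min [ 0.56  -0.227  0.055] max [0.632 0.068 0.225]
top blue_pliers 0.62 [252. 261.] 83 med [0.32  0.249 0.101] min [ 0.306  0.23  -0.002] max [0.33  0.27  0.145]
top blue_pliers 0.58 [231. 215.] 107 med [0.476 0.324 0.128] min [0.458 0.314 0.011] max [0.503 0.365 0.174]
top green_pliers 0.43 [273. 153.] 130 med [0.695 0.177 0.088] min [ 0.682  0.154 -0.004] max [0.739 0.207 0.143]
top stand 0.61 [250. 210.] 2045 med [0.502 0.283 0.014] min [0.418 0.175 0.006] max [0.59  0.391 0.11 ]
top stand 0.6 [349. 179.] 2505 med [ 0.589 -0.082  0.194] min [ 0.56  -0.23   0.049] max [0.632 0.065 0.225]
```

```bash
python3 - <<'E'
from h import *
import pickle
for n in("scene","top"):
    p,d,o=pickle.load(open(f"pics/{n}0.pkl","rb"))
    X=cloud(n,d,np.ones(d.shape,bool))
    def rect(sel,t):
        Y=X[sel].astype(np.float32)[:,:2]
        # largest cluster robust: trim
        r=cv2.minAreaRect(Y); print(n,t,len(Y),np.round(r[0],4),np.round(r[1],4),round(r[2],2), "meanz",X[sel][:,2].mean().round(4))
    b=(X[:,1]>-.3)&(X[:,1]<.12)&(X[:,0]>.6)&(X[:,0]<.86)
    rect(b&(X[:,2]>.338)&(X[:,2]<.36),"canopy")
    s=(X[:,1]>.14)&(X[:,1]<.43)&(X[:,0]>.40)&(X[:,0]<.62)
    rect(s&(X[:,2]>.009)&(X[:,2]<.019),"base")
    h=(X[:,1]>-.2)&(X[:,1]<.05)&(X[:,0]>.54)&(X[:,0]<.65)
    rect(h&(X[:,2]>.214)&(X[:,2]<.24),"handle")
    rect(h&(X[:,2]>.187)&(X[:,2]<.200),"lip")
    # rail
    r=(X[:,0]>.62)&(X[:,0]<.67)&(X[:,1]>-.24)&(X[:,1]<.06)&(X[:,2]>.104)&(X[:,2]<.115)
    Y=X[r]; print("rail",len(Y)); 
    if len(Y)>20: print(np.polyfit(Y[:,1],Y[:,0],1), np.median(Y,0))
    for nm in("blue","green","red"):
        for q,Z in o.get(nm+"_pliers",[]):
            c=np.median(Z,0); H=Z[(Z[:,2]>.115)&(np.linalg.norm(Z[:,:2]-c[:2],axis=1)<.05)]
            if len(H)>5:
                u,sv,vt=np.linalg.svd(H[:,:2]-H[:,:2].mean(0)); v,w=np.round(q["xy"]).astype(int)
                print(n,nm,"head",len(H),np.round(H.mean(0),3),"axis",np.round(np.degrees(np.arctan2(vt[0,1],vt[0,0])),1),np.round(H.max(0)-H.min(0),3),"zmax",H[:,2].max().round(3),"top",np.round(H[H[:,2]>H[:,2].max()-.012].mean(0),3))
s=cv2.imread("pics/scene0.png")[90:310,240:440]; t=cv2.imread("pics/top0.png")[120:250,200:420]
cv2.imwrite("pics/c1.png",np.vstack([cv2.resize(s[:110],(0,0),fx=3.6,fy=3.6,interpolation=3)[:, :720]]))
E
```

```text
Traceback (most recent call last):
cv2.error: OpenCV(4.12.0) /io/opencv/modules/imgproc/src/convhull.cpp:143: error: (-215:Assertion failed) total >= 0 && (depth == CV_32F || depth == CV_32S) in function 'convexHull'
```

```bash
cat > m.py <<'E'
from h import *
import pickle
for n in("scene","top"):
    p,d,o=pickle.load(open(f"pics/{n}0.pkl","rb"))
    X=cloud(n,d,np.ones(d.shape,bool))
    def rect(sel,t):
        Y=np.ascontiguousarray(X[sel][:,:2],dtype=np.float32)
        if len(Y)<5: print(n,t,len(Y)); return
        r=cv2.minAreaRect(Y); print(n,t,len(Y),np.round(r[0],4),np.round(r[1],4),round(r[2],2), "meanz",X[sel][:,2].mean().round(4))
    b=(X[:,1]>-.3)&(X[:,1]<.12)&(X[:,0]>.6)&(X[:,0]<.86)
    rect(b&(X[:,2]>.338)&(X[:,2]<.36),"canopy")
    s=(X[:,1]>.14)&(X[:,1]<.43)&(X[:,0]>.40)&(X[:,0]<.62)
    rect(s&(X[:,2]>.009)&(X[:,2]<.019),"base")
    h=(X[:,1]>-.2)&(X[:,1]<.05)&(X[:,0]>.54)&(X[:,0]<.65)
    rect(h&(X[:,2]>.214)&(X[:,2]<.24),"handle")
    rect(h&(X[:,2]>.187)&(X[:,2]<.200),"lip")
    r=(X[:,0]>.62)&(X[:,0]<.67)&(X[:,1]>-.24)&(X[:,1]<.06)&(X[:,2]>.104)&(X[:,2]<.115)
    Y=X[r]; print("rail",len(Y))
    if len(Y)>20: print(np.polyfit(Y[:,1],Y[:,0],1), np.median(Y,0))
    for nm in("blue","green","red"):
        for q,Z in o.get(nm+"_pliers",[]):
            c=np.median(Z,0); H=Z[(Z[:,2]>.115)&(np.linalg.norm(Z[:,:2]-c[:2],axis=1)<.05)]
            if len(H)>5:
                u,sv,vt=np.linalg.svd(H[:,:2]-H[:,:2].mean(0))
                print(n,nm,np.round(q["xy"]),"head",len(H),np.round(H.mean(0),3),"axis",np.round(np.degrees(np.arctan2(vt[0,1],vt[0,0])),1),np.round(H.max(0)-H.min(0),3),"zmax",H[:,2].max().round(3),"top",np.round(H[H[:,2]>H[:,2].max()-.012].mean(0),3))
s=cv2.imread("pics/scene0.png")
cv2.imwrite("pics/c1.png",cv2.resize(s[105:285,270:450],(600,600),interpolation=3))
E
python3 m.py
```

```text
scene canopy 5377 [ 0.7415 -0.0883] [0.3541 0.1496] 87.4 meanz 0.3456
scene base 1075 [0.5076 0.2834] [0.2089 0.2863] 2.2 meanz 0.0138
scene handle 107 [ 0.5739 -0.0825] [0.1102 0.0102] 87.3 meanz 0.227
scene lip 1380 [ 0.5996 -0.075 ] [0.2521 0.0725] 87.36 meanz 0.1952
rail 28
[0.16489118 0.67506836] [ 0.6401019  -0.21755351  0.10877161]
scene blue [301. 125.] head 103 [0.482 0.324 0.145] axis -156.5 [0.033 0.026 0.059] zmax 0.175 top [0.483 0.327 0.169]
scene blue [260. 154.] head 41 [0.317 0.254 0.132] axis -60.9 [0.018 0.025 0.03 ] zmax 0.147 top [0.317 0.256 0.141]
scene green [320. 148.] head 103 [0.531 0.229 0.146] axis -159.1 [0.031 0.023 0.062] zmax 0.178 top [0.532 0.233 0.17 ]
scene green [367. 156.] head 48 [0.695 0.172 0.13 ] axis -59.7 [0.019 0.031 0.029] zmax 0.144 top [0.696 0.174 0.14 ]
scene red [297. 129.] head 95 [0.482 0.323 0.143] axis 20.9 [0.032 0.024 0.059] zmax 0.175 top [0.483 0.326 0.169]
scene red [375. 219.] head 51 [ 0.651 -0.089  0.151] axis -20.1 [0.024 0.015 0.059] zmax 0.176 top [ 0.647 -0.087  0.17 ]
top canopy 5414 [ 0.74   -0.0878] [0.3505 0.1503] 87.41 meanz 0.3451
top base 1477 [0.5099 0.2818] [0.214  0.2656] 0.36 meanz 0.0137
top handle 107 [ 0.5723 -0.0796] [0.1113 0.0104] 87.17 meanz 0.2269
top lip 1392 [ 0.5981 -0.0748] [0.2503 0.0741] 87.31 meanz 0.1947
rail 0
top blue [252. 261.] head 34 [0.317 0.256 0.134] axis 117.5 [0.02  0.024 0.031] zmax 0.147 top [0.316 0.259 0.142]
top blue [231. 215.] head 61 [0.479 0.325 0.153] axis -162.4 [0.034 0.021 0.062] zmax 0.177 top [0.483 0.329 0.171]
top green [273. 153.] head 39 [0.693 0.178 0.132] axis -58.7 [0.022 0.029 0.031] zmax 0.146 top [0.695 0.178 0.14 ]
```

View pics/c1.png

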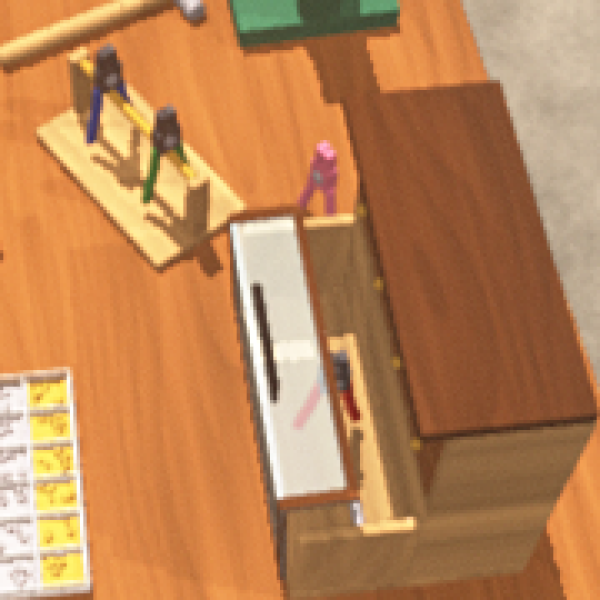

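The crop shows blue on the far-left end of the stand bar, green toward its right end, and red near mid-rail. Next I'll fit the frames: cover tilt, stand bar, and red position along the rail.

```bash
cat >> h.py <<'E'
YAW=np.radians(-2.6); CX=np.array([np.cos(YAW),np.sin(YAW),0]); CY=np.array([-np.sin(YAW),np.cos(YAW),0])
def rotm(yaw,L):
    """tool y = horizontal axis at yaw+90deg, fingertips leaning forward by L"""
    y=np.array([-np.sin(yaw),np.cos(yaw),0]); f=np.array([np.cos(yaw),np.sin(yaw),0])
    z=np.sin(L)*f-np.cos(L)*np.array([0,0,1]); return np.stack([np.cross(y,z),y,z],1)
def rows(p1,R1,n,p0=None,R0=None):
    """per-row tool shift (mm) and turn for n equal rows from the current (or given) pose"""
    s=readout.observe()
    if p0 is None: p0=s["position"]
    if R0 is None: R0=R.from_rotvec(s["ee_rot"]).as_matrix()
    w=R.from_matrix(R0.T@R1).as_rotvec()/n
    A=sum(R.from_rotvec(w*k).as_matrix() for k in range(n))
    sh=np.linalg.solve(A,R0.T@(np.asarray(p1)-p0))
    print(n,"rows",np.round(sh*1e3,1),np.round(w,4),"|deg|",np.degrees(np.linalg.norm(w)).round(1)); return p1,R1
E
python3 - <<'E'
from h import *
import pickle
for n in("scene","top"):
    p,d,o=pickle.load(open(f"pics/{n}0.pkl","rb")); X=cloud(n,d,np.ones(d.shape,bool))
    O=np.array([.7408,-.088,0])-.161*CX; Q=np.stack([(X-O)@CX,(X-O)@CY,X[:,2]],1)
    for (a,b,y0,y1,z0,z1,t) in[(-.012,.05,-.14,.14,.18,.205,"lip")]:
        s=(Q[:,0]>a)&(Q[:,0]<b)&(abs(Q[:,1])<y1)&(Q[:,2]>z0)&(Q[:,2]<z1); Y=Q[s]
        for _ in range(3):
            c,*_=np.linalg.lstsq(np.c_[Y,np.ones(len(Y))][:,[0,1,3]],Y[:,2],rcond=None)
            e=Y[:,2]-Y[:,[0,1]]@c[:2]-c[2]; Y=Y[abs(e)<.003]
        print(n,t,len(Y),"slope x,y",np.round(c,4))
    # front panel points
    for z0 in(.04,.08,.12,.16):
        s=(Q[:,0]>-.05)&(Q[:,0]<.03)&(abs(Q[:,1])<.15)&(Q[:,2]>z0)&(Q[:,2]<z0+.03); print("panel z",z0,s.sum(),np.round(np.percentile(Q[s,0],[5,25,50,75,95]),4) if s.any() else "")
    for z0,z1 in((.142,.153),):
        s=(Q[:,0]>-.02)&(Q[:,0]<.12)&(abs(Q[:,1])<.19)&(abs(Q[:,1])>.158)&(Q[:,2]>z0)&(Q[:,2]<z1); print("walltop",s.sum(),np.round(np.percentile(Q[s,0],[2,5,50,95]),4),np.round(np.percentile(abs(Q[s,1]),[5,95]),4))
    s=(Q[:,0]>.04)&(Q[:,0]<.09)&(abs(Q[:,1])<.15)&(Q[:,2]>.12)&(Q[:,2]<.178); print("redhead",s.sum(),np.round(np.percentile(Q[s],[5,50,95],axis=0),4).tolist())
    # stand in base mask
    q,Z=o["stand"][0]; B=np.ascontiguousarray(Z[(abs(Z[:,2]-.0137)<.004)][:,:2],dtype=np.float32)
    print("stand",[np.round(v,4) for v in cv2.minAreaRect(B)], "posts",[ (np.round(np.median(Z[(Z[:,2]>.1)&(Z[:,2]<.118)&m],0),4)).tolist() for m in (Z[:,1]>.35,Z[:,1]<.21)])
    s=(X[:,2]>.105)&(X[:,2]<.115)&(X[:,1]>.15)&(X[:,1]<.41)&(X[:,0]>.42)&(X[:,0]<.6); Y=X[s]; k=np.polyfit(Y[:,1],Y[:,0],1); e=Y[:,0]-np.polyval(k,Y[:,1]); k=np.polyfit(Y[abs(e)<.012,1],Y[abs(e)<.012,0],1); print("bar",s.sum(),k,"yaw",np.degrees(np.arctan(-k[0])),"x at y=.326",np.polyval(k,.326))
E
```

```text
scene lip 1048 slope x,y [0.0621 0.0028 0.1944]
panel z 0.04 41 [-0.0098 -0.0095 -0.0092 -0.0089 -0.0084]
panel z 0.08 43 [-0.0123 -0.0117 -0.0114 -0.0108 -0.0106]
panel z 0.12 48 [-0.0141 -0.0138 -0.0134 -0.013  -0.0127]
panel z 0.16 96 [-0.0163 -0.0156 -0.0147 -0.0057  0.022 ]
walltop 211 [0.0014 0.005  0.0702 0.1125] [0.1618 0.176 ]
redhead 53 [[0.0623, -0.01, 0.126], [0.0708, -0.0063, 0.1526], [0.079, 0.0031, 0.1741]]
stand [array([0.5075, 0.2795]), array([0.1305, 0.242 ]), np.float64(27.9608)] posts [[0.4601, 0.3705, 0.1084], [0.5548, 0.1857, 0.1087]]
bar 146 [-0.52483521  0.65376641] yaw 27.69207063760258 x at y=.326 0.48267012674860055
top lip 953 slope x,y [0.063  0.0003 0.1939]
panel z 0.04 72 [-0.0114 -0.0108 -0.0105 -0.01   -0.0094]
panel z 0.08 82 [-0.0135 -0.0129 -0.0125 -0.0121 -0.0118]
panel z 0.12 88 [-0.0157 -0.015  -0.0147 -0.0144 -0.0137]
panel z 0.16 180 [-0.0175 -0.0167 -0.0159  0.0034  0.0249]
walltop 190 [0.0024 0.0054 0.0678 0.112 ] [0.1629 0.1744]
redhead 20 [[0.0616, -0.0066, 0.1334], [0.069, 0.0008, 0.17], [0.0752, 0.0063, 0.176]]
stand [array([0.506, 0.283]), array([0.1308, 0.2375]), np.float64(28.0248)] posts [[0.4606, 0.3705, 0.1096], [0.553, 0.191, 0.1101]]
bar 173 [-0.53296343  0.65584582] yaw 28.0559840505638 x at y=.326 0.48209974209161266
```

Cabinet origin is about (0.580, -0.081) with yaw -2.6°. The cover starts at about 0.06 rad. The stand is at (0.507, 0.281) with yaw 27.9°, and the blue crotch is at (0.4825, 0.3275, 0.110). Red sits at rail y ≈ 0. I'll hook the handle from behind with closed fingers leaning 0.35 rad.

```bash
cat >> h.py <<'E'
O=np.array([.7408,-.088,0])-.161*CX; EZ=np.array([0,0,1.])
def cab(x,y,z): return O+x*CX+y*CY+z*EZ
def bar(a,y=0): return cab(.004*np.cos(a)-.204*np.sin(a),y,.020+.204*np.cos(a)+.004*np.sin(a))
def hook(a,Rt,gap=0,beyond=.015,side=-1): return bar(a)+side*Rt[:,0]*(.016+gap)+Rt[:,2]*beyond
E
python3 - <<'E'
from h import *
RL=rotm(YAW,.35); s=readout.observe(); R0=R.from_rotvec(s["ee_rot"]).as_matrix()
a=rows(s["position"]+[0.05,-.1,.17],R0,4)
pre=hook(.06,RL,gap=.007)-RL[:,2]*.07
print("pre",pre)
b=rows(pre,RL,16,*a)
c=rows(hook(.06,RL,gap=.007),RL,4,*b)
E
```

```text
4 rows [-19.4 -20.1 -42.5] [0. 0. 0.] |deg| 0.0
pre [ 0.57447773 -0.08044735  0.28342491]
16 rows [-26.4 -30.2   9.7] [-0.0028 -0.0218 -0.0161] |deg| 1.6
4 rows [-0.   0.  17.5] [0. 0. 0.] |deg| 0.0
```

```bash
python3 -m pendant '[[0,[-19,-20,-42],[0,0,0]],[0,[-19,-20,-42],[0,0,0]],[0,[-19,-20,-42],[0,0,0]],[0,[-19,-20,-42],[0,0,0]],[0,[-26,-30,9.7],[-0.0028,-0.022,-0.016]],[0,[-26,-30,9.7],[-0.0028,-0.022,-0.016]],[0,[-26,-30,9.7],[-0.0028,-0.022,-0.016]],[0,[-26,-30,9.7],[-0.0028,-0.022,-0.016]],[0,[-26,-30,9.7],[-0.0028,-0.022,-0.016]],[0,[-26,-30,9.7],[-0.0028,-0.022,-0.016]]]' 30
python3 - <<'E'
from h import *
RL=rotm(YAW,.35); pre=hook(.06,RL,gap=.007)-RL[:,2]*.07
b=rows(pre,RL,10)
E
```

```text
time: 2.05
position: [0.3355, 0.2569, 0.3174]
ee_rot: [0.313, 2.991, -0.005]
ft_force: [-0.2, 0.6, 0.2]
grip_width: 0.0002
10 rows [-26.8 -30.3   9.5] [-0.0029 -0.0215 -0.0161] |deg| 1.5
```

```bash
python3 -m pendant '[[0,[-26.8,-30.3,9.5],[-0.0029,-0.0215,-0.0161]],[0,[-26.8,-30.3,9.5],[-0.0029,-0.0215,-0.0161]],[0,[-26.8,-30.3,9.5],[-0.0029,-0.0215,-0.0161]],[0,[-26.8,-30.3,9.5],[-0.0029,-0.0215,-0.0161]],[0,[-26.8,-30.3,9.5],[-0.0029,-0.0215,-0.0161]],[0,[-26.8,-30.3,9.5],[-0.0029,-0.0215,-0.0161]],[0,[-26.8,-30.3,9.5],[-0.0029,-0.0215,-0.0161]],[0,[-26.8,-30.3,9.5],[-0.0029,-0.0215,-0.0161]],[0,[-26.8,-30.3,9.5],[-0.0029,-0.0215,-0.0161]],[0,[-26.8,-30.3,9.5],[-0.0029,-0.0215,-0.0161]]]'
python3 - <<'E'
from h import *
RL=rotm(YAW,.35); 
c=rows(hook(.06,RL,gap=.007),RL,5)
rows(hook(.12,RL),RL,5,*c)
E
```

```text
time: 3.3
position: [0.5741, -0.0808, 0.2836]
ee_rot: [0.064, 2.791, -0.011]
ft_force: [0.6, 0.1, 1.1]
grip_width: -0.0001
5 rows [-0.   0.1 14.1] [-0.      0.     -0.0001] |deg| 0.0
5 rows [ 3.8 -0.  -0.7] [0. 0. 0.] |deg| 0.0
```

```bash
python3 -m pendant '[[0,[0,0,14],[0,0,0]],[0,[0,0,14],[0,0,0]],[0,[0,0,14],[0,0,0]],[0,[0,0,14],[0,0,0]],[0,[0,0,14],[0,0,0]],[0,[3.8,0,-0.7],[0,0,0]],[0,[3.8,0,-0.7],[0,0,0]],[0,[3.8,0,-0.7],[0,0,0]],[0,[3.8,0,-0.7],[0,0,0]],[0,[3.8,0,-0.7],[0,0,0]]]'
python3 - <<'E'
from h import *
RL=rotm(YAW,.35); s=readout.observe(); print(s["ft_force"])
print(s["position"]-hook(.12,RL))
c=None,None
c=rows(hook(.3,RL),RL,5); c=rows(hook(.5,RL),RL,5,*c); c=rows(hook(.7,RL),RL,6,*c); rows(hook(.74,RL),RL,4,*c)
p,d=optics.grab_frame("scene"); cv2.imwrite("pics/s2.png",cv2.resize(p[105:285,270:450,::-1],(600,600),interpolation=3))
E
```

```text
time: 4.55
position: [0.5781, -0.0798, 0.2148]
ee_rot: [0.064, 2.792, -0.011]
ft_force: [0.3, 0.2, 0.3]
grip_width: 0.0001
[0.26615384 0.21756303 0.25235812]
[-0.00155007  0.00086894  0.00036207]
5 rows [ 7.  -0.2 -1. ] [-0.     -0.0001 -0.0002] |deg| 0.0
5 rows [ 8.1 -0.   0.2] [0. 0. 0.] |deg| 0.0
6 rows [6.6 0.  1.6] [0. 0. 0.] |deg| 0.0
4 rows [1.9 0.  0.7] [0. 0. 0.] |deg| 0.0
```

View pics/s2.png

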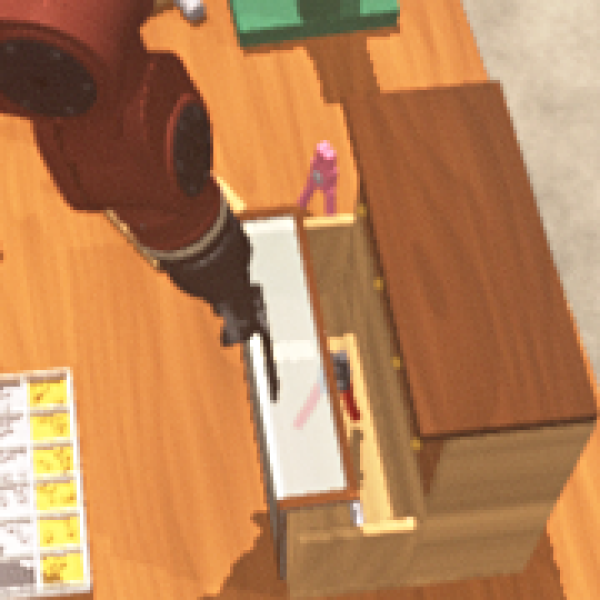

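The arm is over the far half of the handle at crop (240,310), and the cover looks barely moved. I'll measure its tilt from depth.

```bash
cat >> h.py <<'E'
def cover(n="scene"):
    p,d=optics.grab_frame(n); X=cloud(n,d,np.ones(d.shape,bool))
    Q=np.stack([(X-O)@CX,(X-O)@CY,X[:,2]],1)
    best=None
    for a in np.arange(-.02,.76,.01):
        xx=Q[:,0]*np.cos(a)+(Q[:,2]-.02)*np.sin(a); zz=-Q[:,0]*np.sin(a)+(Q[:,2]-.02)*np.cos(a)
        m=(xx>-.01)&(xx<.06)&(abs(zz-.1745)<.004)&(Q[:,1]<-.02)&(Q[:,1]>-.15)
        if best is None or m.sum()>best[1]: best=(a,m.sum(),zz[m].mean() if m.any() else 0,Q[m])
    a=best[0]; Y=best[3]; c=np.polyfit(Y[:,0],Y[:,2],1)[0] if len(Y)>20 else 0
    print(n,"cover best",a.round(3),best[1],np.round(best[2],4),"slope->",np.arctan(c).round(3)); return p,d,Q
E
python3 - <<'E'
from h import *
for n in("scene","top"):
    p,d,Q=cover(n)
    m=(abs(Q[:,1])<.06)&(Q[:,0]>-.05)&(Q[:,0]<.03)&(Q[:,2]>.214)&(Q[:,2]<.232)&(Q[:,1]<-.03); print("bar pts",m.sum(),np.round(np.median(Q[m],0),4))
s=readout.observe(); q=s["position"]-O; print("tcp cab",q@CX,q@CY,q[2])
cv2.imwrite("pics/t2.png",cv2.resize(p[130:210,280:420,::-1],(0,0),fx=5,fy=5,interpolation=3))
E
```

```text
scene cover best 0.04 726 0.1747 slope-> 0.049
bar pts 29 [-0.0061 -0.0436  0.2268]
top cover best 0.03 598 0.1747 slope-> 0.043
bar pts 15 [-0.0071 -0.0477  0.2277]
tcp cab -0.0017557032993915803 0.0008096534082410896 0.21463815614037646
```

View pics/t2.png

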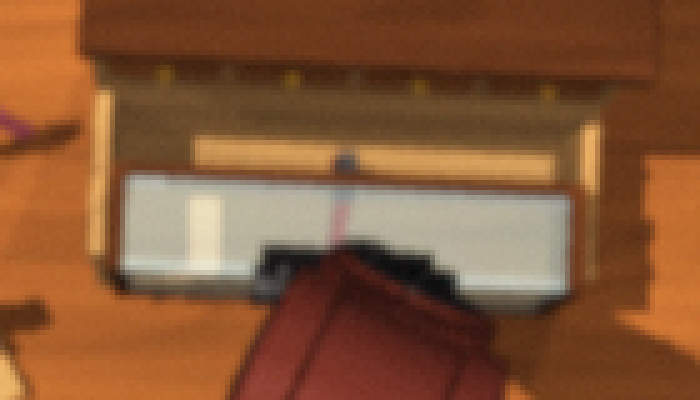

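```bash
python3 - <<'E'
from h import *
p,d=optics.grab_frame("scene")
s=readout.observe(); Rt=R.from_rotvec(s["ee_rot"]).as_matrix(); t=s["position"]
P=np.array([t,t-.019*Rt[:,2],t-.073*Rt[:,2],bar(.05,.056),bar(.05,-.056),bar(.05,0)])
uv=proj("scene",P); print(np.round((uv-[270,105])*600/180), np.round(uv,1))
im=cv2.resize(p[160:240,310:400,::-1],(0,0),fx=7,fy=7,interpolation=3)
for i,q in enumerate(uv): cv2.circle(im,tuple(int(v) for v in (q-[310,160]+.5)*7),4,[(0,0,255),(0,255,0),(255,0,0),(255,255,0),(255,255,0),(0,255,255)][i],1)
cv2.imwrite("pics/s3.png",im)
c=np.round(uv[0]).astype(int); print(np.round(d[c[1]-6:c[1]+7:2,c[0]-8:c[0]+9:2],3)); C=optics.get_calibration("scene")["pose"]; print("tcp depth",-((t-C[:3,3])@C[:3,:3])[2])
E
```

```text
[[267. 338.]
 [261. 329.]
 [242. 302.]
 [254. 283.]
 [272. 387.]
 [263. 334.]] [[350.1 206.3]
 [348.3 203.6]
 [342.7 195.7]
 [346.1 189.8]
 [351.7 221.2]
 [348.8 205.2]]
[[1.344 1.333 1.337 1.377 1.462 1.461 1.459 1.464 1.459]
 [1.304 1.307 1.333 1.385 1.455 1.458 1.457 1.458 1.462]
 [1.293 1.297 1.321 1.418 1.415 1.454 1.456 1.452 1.454]
 [1.291 1.296 1.453 1.414 1.412 1.449 1.449 1.451 1.45 ]
 [1.619 1.496 1.447 0.    1.41  1.452 1.448 1.445 1.448]
 [1.625 1.51  1.45  1.44  1.401 1.445 1.447 1.445 1.447]
 [1.66  1.519 1.443 1.443 1.402 1.44  1.434 1.439 1.436]]
tcp depth 1.4277386920850297
```

View pics/s3.png

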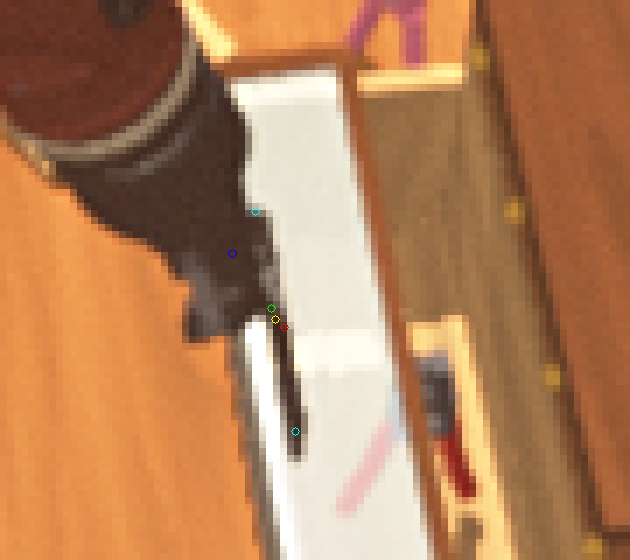

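The red TCP circle falls on the bar, yet the cover hasn't moved and the force is about 0, so the tips probably passed over the bar rather than behind it. I'll back off, re-enter farther behind and deeper, then pull gently.

```bash
python3 -m pendant '[[0,[0,0,-20],[0,0,0]],[0,[-4,0,-20],[0,0,0]],[0,[-20,0,0],[0,0,0]],[0,[0,0,16],[0,0,0]],[0,[0,0,16],[0,0,0]],[0,[0,0,16],[0,0,0]],[0,[0,0,0],[0,0,0]],[0,[4,0,0],[0,0,0]],[0,[4,0,0],[0,0,0]],[0,[4,0,0],[0,0,0]]]'
python3 - <<'E'
from h import *
s=readout.observe(); q=s["position"]-O; print("tcp cab",q@CX,q@CY,q[2],s["ft_force"])
cover()
E
```

```text
time: 6.0
position: [0.5922, -0.0804, 0.2117]
ee_rot: [0.064, 2.791, -0.011]
ft_force: [-0.6, -0.9, -0.2]
grip_width: 0.0
tcp cab 0.012210940061278404 0.0008047373160243141 0.21165429568898067 [-0.57287538 -0.93051009 -0.18704549]
scene cover best 0.04 736 0.1748 slope-> 0.052
```

```bash
python3 -m pendant '[[0,[3,0,0],[0,0,0]],[0,[3,0,0],[0,0,0]],[0,[3,0,0],[0,0,0]],[0,[3,0,0],[0,0,0]],[0,[3,0,0],[0,0,0]],[0,[3,0,0],[0,0,0]],[0,[3,0,0],[0,0,0]],[0,[3,0,0],[0,0,0]],[0,[3,0,0],[0,0,0]],[0,[3,0,0],[0,0,0]]]'
python3 - <<'E'
from h import *
s=readout.observe(); q=s["position"]-O; print("tcp cab",q@CX,q@CY,q[2],s["ft_force"])
cover(); cover("top")
E
```

```text
time: 7.3
position: [0.564, -0.0791, 0.2008]
ee_rot: [0.064, 2.792, -0.011]
ft_force: [-1.1, -0.2, -0.3]
grip_width: 0.0002
tcp cab -0.016030804501973882 0.0008899106219283409 0.20078704597839847 [-1.08945107 -0.19919808 -0.32141385]
scene cover best 0.04 713 0.1748 slope-> 0.052
top cover best 0.03 635 0.1745 slope-> 0.039
```

```bash
python3 - <<'E'
from h import *
s=readout.observe(); Rt=R.from_rotvec(s["ee_rot"]).as_matrix(); t=s["position"]
ims=[]
for n,(u0,u1,v0,v1) in(("scene",(320,376,165,235)),("top",(320,376,150,220))):
    p,d=optics.grab_frame(n); im=cv2.resize(p[v0:v1,u0:u1,::-1],(0,0),fx=7,fy=7,interpolation=3)
    uv=proj(n,np.array([t,t-.019*Rt[:,2]]))
    for i,q in enumerate(uv): cv2.circle(im,tuple(int(v) for v in (q-[u0,v0]+.5)*7),4,[(0,0,255),(0,255,0)][i],1)
    ims.append(im)
    # cloud of near-tool points in tool frame
    X=cloud(n,d,np.ones(d.shape,bool)); T=(X-t)@Rt
    m=(abs(T[:,0])<.06)&(abs(T[:,1])<.07)&(T[:,2]>-.09)&(T[:,2]<.012); Y=T[m]*1e3
    for z in range(-90,12,10):
        k=(Y[:,2]>=z)&(Y[:,2]<z+10); 
        if k.any(): print(n,z,k.sum(),"x",np.round(np.percentile(Y[k,0],[0,50,100])),"y",np.round(np.percentile(Y[k,1],[0,50,100])))
cv2.imwrite("pics/s4.png",np.hstack(ims))
E
```

```text
scene -90 23 x [-13.  -5.   7.] y [-31. -16.  29.]
scene -80 7 x [-13. -11.  -6.] y [-15.  -8.  13.]
scene -70 3 x [-10.  -9.  -9.] y [-7.  6.  8.]
scene -60 6 x [-9. -9. -6.] y [-8. -2.  7.]
scene -50 9 x [-10.  -8.  -3.] y [-14.  -6.   4.]
scene -40 6 x [-19.  -8.  -0.] y [-56.  -7.   3.]
scene -30 73 x [-23. -17. -13.] y [-57.  -3.  53.]
scene -20 31 x [-23. -20. -12.] y [-56.  -6.  54.]
scene -10 6 x [-19. -13.   0.] y [-56. -54. -19.]
scene 0 106 x [-30.  -2.   3.] y [-68.  -7.  70.]
scene 10 63 x [-34. -17.   4.] y [-67. -11.  67.]
top -90 4 x [-11.  -9.  -2.] y [27. 29. 30.]
top -80 1 x [-10. -10. -10.] y [24. 24. 24.]
top -30 77 x [-21. -17. -12.] y [-55.  -3.  55.]
top -20 29 x [-21. -17. -11.] y [-56.   3.  55.]
top -10 2 x [-9. -9. -9.] y [48. 50. 52.]
top 0 87 x [-26.  -2.   5.] y [-69.  14.  68.]
top 10 49 x [-42. -17.   5.] y [-69.  21.  70.]
```

View pics/s4.png

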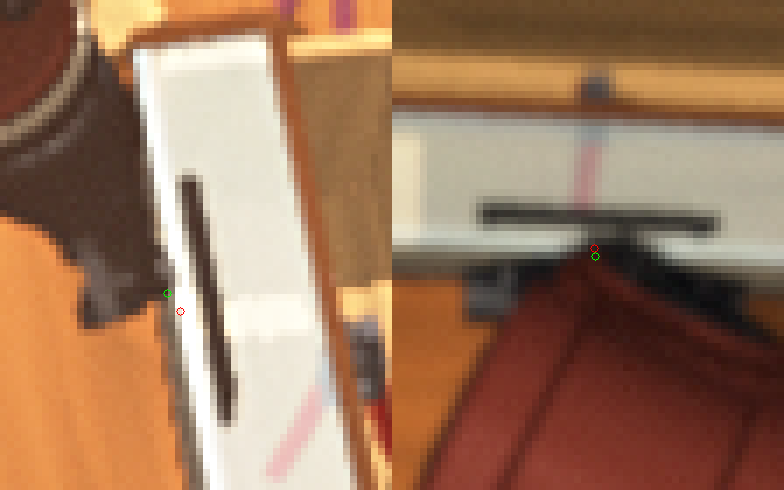

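The tool is now fully in front of the bar at s4 left (205,290), and no finger shows at the reported TCP. The fingers seem to end well short of it. I'll profile the gripper in the depth cloud against the reported pose.

```bash
python3 -m pendant '[[0,[0,0,-30],[0,0,0]],[0,[0,0,-30],[0,0,0]],[0,[0,0,-30],[0,0,0]],[0,[0,0,-30],[0,0,0]],[0,[15,0,-10],[0,0,0]],[0,[15,0,0],[0,0,0]],[0,[0,0,0],[0,0,0]],[0,[0,0,0],[0,0,0]],[0,[0,0,0],[0,0,0]],[0,[0,0,0],[0,0,0]]]'
cat > g.py <<'E'
from h import *
s=readout.observe(); Rt=R.from_rotvec(s["ee_rot"]).as_matrix(); t=s["position"]; print(t,s["grip_width"])
for n in("scene","top"):
    p,d=optics.grab_frame(n); X=cloud(n,d,np.ones(d.shape,bool)); T=(X-t)@Rt
    m=(abs(T[:,0])<.08)&(abs(T[:,1])<.09)&(T[:,2]>-.2)&(T[:,2]<.03); Y=T[m]*1e3
    for z in range(-200,30,10):
        k=(Y[:,2]>=z)&(Y[:,2]<z+10)
        if k.any(): print(n,z,k.sum(),"x",np.round(np.percentile(Y[k,0],[2,50,98])),"y",np.round(np.percentile(Y[k,1],[2,50,98])))
    if n=="scene":
        u=proj(n,t[None])[0]; a,b=int(u[0]),int(u[1]); im=cv2.resize(p[b-50:b+30,a-50:a+40,::-1],(0,0),fx=7,fy=7,interpolation=3)
        for i,z in enumerate((0,.019,.073)):
            q=proj(n,(t-z*Rt[:,2])[None])[0]; cv2.circle(im,tuple(int(v) for v in (q-[a-50,b-50]+.5)*7),4,[(0,0,255),(0,255,0),(255,0,0)][i],1)
        cv2.imwrite("pics/g.png",im)
E
python3 g.py
```

```text
time: 8.75
position: [0.4918, -0.0757, 0.3126]
ee_rot: [0.064, 2.792, -0.011]
ft_force: [-0.7, -0.5, -0.6]
grip_width: -0.0
[ 0.4918235  -0.07572087  0.31261749] -4.8820336046135715e-06
scene -200 79 x [-36. -14.  27.] y [-39. -32.  -2.]
scene -190 71 x [-36. -16.  25.] y [-39. -32.   4.]
scene -180 68 x [-36. -14.  29.] y [-39. -33.   6.]
scene -170 55 x [-36. -13.  25.] y [-38. -33.   1.]
scene -160 19 x [-26.   0.   9.] y [-40. -38. -11.]
scene -150 33 x [-11.  -4.  11.] y [-44. -38. -23.]
scene -140 43 x [-19.  -7.   6.] y [-52. -38. -11.]
scene -130 62 x [-17.  -2.  12.] y [-63. -54.  -2.]
scene -120 35 x [-16. -11.  12.] y [-60. -41.   7.]
scene -110 21 x [-17. -14.  -7.] y [-48. -16.  13.]
scene -100 15 x [-15. -11.  -0.] y [-43. -17.  16.]
scene -90 34 x [-12.  -8.   8.] y [-36. -16.  32.]
scene -80 13 x [-12. -11.   3.] y [-22.  -8.   9.]
scene -70 4 x [-10.  -9.  -7.] y [-7. -3.  6.]
scene -60 11 x [-11. -10.  -6.] y [-13.  -7.   4.]
scene -50 14 x [-10.  -4.   7.] y [-15. -12.   6.]
scene -40 4 x [-9. -7. -6.] y [-7. -5. -4.]
top -200 26 x [-35. -30.  -3.] y [-22.  14.  37.]
top -190 23 x [-35. -30. -11.] y [-26.   7.  35.]
top -180 22 x [-35. -31.  -9.] y [-33.   5.  36.]
top -170 16 x [-34. -28.  -9.] y [-27.  15.  36.]
top -160 3 x [-7. -4.  7.] y [36. 38. 39.]
top -150 13 x [-9. -4. 11.] y [-40.  38.  41.]
top -140 23 x [-9.  1.  7.] y [-50.  41.  54.]
top -130 78 x [-10.  -2.  13.] y [-60.  44.  60.]
top -120 27 x [-11.  -8.  13.] y [-54.  41.  56.]
top -110 17 x [-11.  -8.  -2.] y [-44.  32.  46.]
top -100 15 x [-10.  -9.  -5.] y [-42.  29.  43.]
top -90 7 x [-10. -10.   1.] y [-24.  26.  32.]
top -80 1 x [-9. -9. -9.] y [29. 29. 29.]
top -50 6 x [-9. -8. -4.] y [-4.  3. 13.]
top -40 1 x [-5. -5. -5.] y [7. 7. 7.]
```

View pics/g.png

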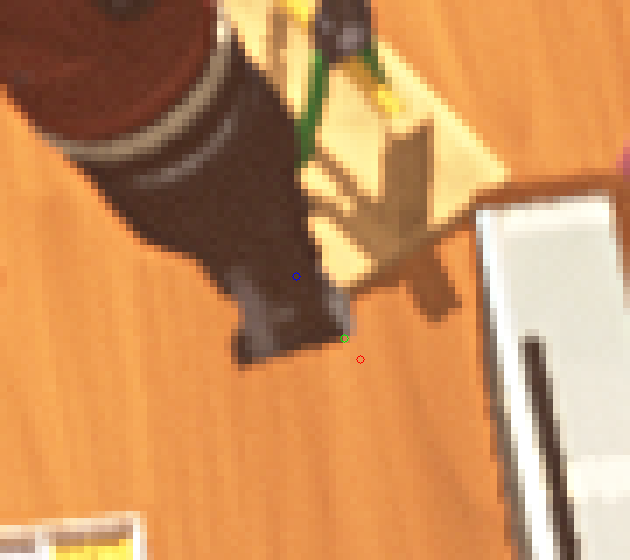

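In this crop the fingertips end near (340,335), well short of the reported TCP at (360,360). The cloud puts the real tips about 35–40 mm behind the reported TCP along tool z, so I'll pin that offset down.

```bash
python3 - <<'E'
from h import *
print("t2g",manip.tcp_to_grasp)
s=readout.observe(); Rt=R.from_rotvec(s["ee_rot"]).as_matrix(); t=s["position"]
for n in("scene","top"):
    c=optics.get_calibration(n)["pose"][:3,3]; v=(c-t)@Rt; print("camdir in tool",np.round(v/np.linalg.norm(v),2))
    Y=[]
    for k in range(3):
        p,d=optics.grab_frame(n); X=cloud(n,d,np.ones(d.shape,bool)); T=(X-t)@Rt*1e3
        m=(abs(T[:,0])<20)&(abs(T[:,1])<25)&(T[:,2]>-62)&(T[:,2]<10); Y.append(T[m])
    Y=np.concatenate(Y); print(n,np.round(Y[np.argsort(-Y[:,2])][:24]).astype(int).tolist())
E
```

```text
t2g 0.0187
camdir in tool [-0.24 -0.52 -0.82]
scene [[-5, -5, -30], [-5, -6, -33], [-9, -4, -33], [0, -9, -34], [-10, -7, -37], [-8, 4, -37], [-7, -9, -37], [-9, 3, -38], [-9, 6, -38], [-1, -12, -39], [-9, 2, -39], [-8, -7, -39], [-9, -1, -39], [-5, -10, -40], [-11, -9, -40], [-9, -1, -40], [8, -13, -40], [1, -12, -40], [-8, -8, -41], [-10, 5, -41], [4, -11, -41], [-8, -9, -41], [-6, -8, -41], [4, -12, -42]]
camdir in tool [-0.22  0.06 -0.97]
top [[-5, 7, -32], [-7, -2, -37], [-3, 10, -38], [-4, 10, -39], [-4, 10, -41], [-8, -2, -42], [-8, -2, -42], [-8, -4, -43], [-8, -4, -43], [-5, 13, -44], [-8, 4, -45], [-9, -4, -45], [-8, 5, -45], [-9, 2, -46], [-9, 2, -46], [-9, 2, -47], [-5, 13, -47], [-6, 13, -48], [-9, 5, -49]]
```

```bash
cat >> h.py <<'E'
D=.036  # real finger tips lie this far behind the reported TCP along tool z
def hook(a,Rt,gap=0,beyond=.016,side=-1): return bar(a)+side*Rt[:,0]*(.016+gap)+Rt[:,2]*(beyond+D)
E
python3 - <<'E'
from h import *
RL=rotm(YAW,.35); h0=hook(.05,RL,gap=.008)
a=rows(h0-RL[:,2]*.06,RL,4); a=rows(h0,RL,3,*a); a=rows(hook(.1,RL),RL,3,*a)
print("next"); a=rows(hook(.3,RL),RL,5,*a); a=rows(hook(.5,RL),RL,5,*a); a=rows(hook(.7,RL),RL,6,*a)
E
```

```text
4 rows [-17.7  -0.2  25.9] [ 0.     -0.0002 -0.0002] |deg| 0.0
3 rows [-0.  0. 20.] [0. 0. 0.] |deg| 0.0
3 rows [ 5.9 -0.  -1. ] [0. 0. 0.] |deg| 0.0
next
5 rows [ 8.  -0.  -1.4] [0. 0. 0.] |deg| 0.0
5 rows [ 8.1 -0.   0.2] [0. 0. 0.] |deg| 0.0
6 rows [6.6 0.  1.6] [0. 0. 0.] |deg| 0.0
```

```bash
python3 -m pendant '[[0,[-35,0,0],[0,0,0]],[0,[-36,0,0],[0,0,0]],[0,[0,0,33],[0,0,0]],[0,[0,0,33],[0,0,0]],[0,[0,0,33],[0,0,0]],[0,[0,0,33],[0,0,0]],[0,[0,0,32],[0,0,0]],[0,[0,0,0],[0,0,0]],[0,[6,0,-1],[0,0,0]],[0,[6,0,-1],[0,0,0]]]'
python3 - <<'E'
from h import *
s=readout.observe(); print(s["ft_force"], (s["position"]-hook(.05,rotm(YAW,.35)))*1e3)
E
```

```text
time: 10.4
position: [0.6029, -0.0811, 0.1831]
ee_rot: [0.064, 2.789, -0.012]
ft_force: [3.1, -0.2, 3.1]
grip_width: -0.0003
[ 3.09745069 -0.22681758  3.13636082] [-3.7123331   0.81453199  2.46649281]
```

Contact now gives 3–4 N, so I'll continue along the arc.

```bash
python3 -m pendant '[[0,[6,0,-1],[0,0,0]],[0,[8,0,-1.4],[0,0,0]],[0,[8,0,-1.4],[0,0,0]],[0,[8,0,-1.4],[0,0,0]],[0,[8,0,-1.4],[0,0,0]],[0,[8,0,-1.4],[0,0,0]],[0,[8,0,0],[0,0,0]],[0,[8,0,0],[0,0,0]],[0,[8,0,0],[0,0,0]],[0,[8,0,0],[0,0,0]]]'
python3 - <<'E'
from h import *
RL=rotm(YAW,.35); s=readout.observe(); print(s["ft_force"], (s["position"]-hook(.45,RL))*1e3)
rows(hook(.7,RL),RL,9)
cover(); cover("top")
E
```

```text
time: 11.65
position: [0.5257, -0.0772, 0.161]
ee_rot: [0.064, 2.792, -0.011]
ft_force: [2.0, -1.2, -1.3]
grip_width: 0.0003
[ 1.97445733 -1.1972073  -1.31432639] [-2.00617399  1.13145501 -1.06440124]
9 rows [ 5.3 -0.1  1.1] [ 0.     -0.0002 -0.0001] |deg| 0.0
scene cover best 0.45 710 0.1746 slope-> 0.464
top cover best 0.47 559 0.1744 slope-> 0.48
```

The cover is following at about 0.47 rad. Next I'll take it to the stop.

```bash
python3 -m pendant '[[0,[5.5,0,1],[0,0,0]],[0,[5.5,0,1],[0,0,0]],[0,[5.5,0,1],[0,0,0]],[0,[5.5,0,1],[0,0,0]],[0,[5.5,0,1],[0,0,0]],[0,[5.5,0,1],[0,0,0]],[0,[5.5,0,1],[0,0,0]],[0,[5,0,1.5],[0,0,0]],[0,[4,0,1],[0,0,0]],[0,[2,0,0],[0,0,0]]]'
python3 - <<'E'
from h import *
RL=rotm(YAW,.35); s=readout.observe(); print(s["ft_force"], (s["position"]-hook(.7,RL))*1e3)
cover(); cover("top")
E
```

```text
time: 13.0
position: [0.4858, -0.0754, 0.1372]
ee_rot: [0.062, 2.785, -0.011]
ft_force: [28.0, 0.8, -5.6]
grip_width: -0.0002
[27.98932345  0.78096126 -5.63133903] [1.22338634 0.96085597 1.99361095]
scene cover best 0.67 660 0.1748 slope-> 0.684
top cover best 0.68 561 0.1747 slope-> 0.693
```

The force rose to 28 N and depth reads 0.68–0.69, so the cover is at its stop. I'll back off and head for the blue pliers.

```bash
cat >> h.py <<'E'
SY=np.radians(27.9); RG=rotm(SY,.5236); BL=np.array([.4825,.3275,.110])
def grasp_cmd(crotch,Rt,gz=.030): return crotch+gz*EZ+Rt[:,2]*(.0187+D)
E
python3 - <<'E'
from h import *
RL=rotm(YAW,.35); s=readout.observe(); p=s["position"]
a=(p-RL[:,0]*.010-RL[:,2]*.09,RL)
g=grasp_cmd(BL,RG); print("grasp cmd",g)
a=rows(g-RG[:,2]*.09,RG,14,*a); 
rows(g,RG,5,*a)
E
```

```text
grasp cmd [0.50667104 0.34029791 0.09262844]
14 rows [-3.6 27.8  6.2] [-0.0161 -0.0121 -0.0345] |deg| 2.3
5 rows [ 0.  0. 18.] [0. 0. 0.] |deg| 0.0
```

```bash
python3 -m pendant '[[0,[-10,0,0],[0,0,0]],[0,[0,0,-30],[0,0,0]],[0,[0,0,-30],[0,0,0]],[0,[0,0,-30],[0,0,0]],[40,[-3.6,27.8,6.2],[-0.016,-0.012,-0.0345]],[40,[-3.6,27.8,6.2],[-0.016,-0.012,-0.0345]],[40,[-3.6,27.8,6.2],[-0.016,-0.012,-0.0345]],[40,[-3.6,27.8,6.2],[-0.016,-0.012,-0.0345]],[40,[-3.6,27.8,6.2],[-0.016,-0.012,-0.0345]],[40,[-3.6,27.8,6.2],[-0.016,-0.012,-0.0345]]]'
python3 - <<'E'
from h import *
g=grasp_cmd(BL,RG); rows(g-RG[:,2]*.09,RG,8)
cover()
E
```

```text
time: 14.35
position: [0.4921, 0.0946, 0.1988]
ee_rot: [-0.246, 2.716, 0.07]
ft_force: [0.4, -1.2, 0.2]
grip_width: 0.0396
8 rows [-3.5 27.7  6. ] [-0.0157 -0.0131 -0.0346] |deg| 2.3
scene cover best 0.68 626 0.1745 slope-> 0.696
```

```bash
python3 -m pendant '[[40,[-3.5,27.7,6],[-0.0157,-0.0131,-0.0346]],[40,[-3.5,27.7,6],[-0.0157,-0.0131,-0.0346]],[40,[-3.5,27.7,6],[-0.0157,-0.0131,-0.0346]],[40,[-3.5,27.7,6],[-0.0157,-0.0131,-0.0346]],[40,[-3.5,27.7,6],[-0.0157,-0.0131,-0.0346]],[40,[-3.5,27.7,6],[-0.0157,-0.0131,-0.0346]],[40,[-3.5,27.7,6],[-0.0157,-0.0131,-0.0346]],[40,[-3.5,27.7,6],[-0.0157,-0.0131,-0.0346]],[40,[0,0,0],[0,0,0]],[40,[0,0,0],[0,0,0]]]'
python3 - <<'E'
from h import *
g=grasp_cmd(BL,RG); rows(g-RG[:,2]*.09,RG,1); rows(g,RG,5)
s=readout.observe(); Rt=R.from_rotvec(s["ee_rot"]).as_matrix(); t=s["position"]
for n in("scene","top"):
    p,d=optics.grab_frame(n); X=cloud(n,d,np.ones(d.shape,bool)); T=(X-t)@Rt*1e3
    m=(abs(T[:,0])<20)&(abs(T[:,1])<45)&(T[:,2]>-80)&(T[:,2]<-15)&(X[:,2]>.16); Y=T[m]
    print(n,"tips",np.round(Y[np.argsort(-Y[:,2])][:14]).astype(int).tolist())
    # pliers in (nominal) crotch frame
    Q=(X-BL)@np.stack([[np.cos(SY),np.sin(SY),0],[-np.sin(SY),np.cos(SY),0],[0,0,1]],1)*1e3
    m=(abs(Q[:,0])<22)&(abs(Q[:,1])<18)&(Q[:,2]>10)&(Q[:,2]<66); Y=Q[m]; print("pliers",m.sum(),np.round(np.percentile(Y,[3,50,97],axis=0),1).tolist() if m.any() else "")
    if n=="scene":
        im=cv2.resize(p[95:175,265:355,::-1],(0,0),fx=7,fy=7,interpolation=3)
        for z,c in((D,(0,0,255)),(-.054,(0,255,0))):
            q=proj(n,(t-z*Rt[:,2])[None])[0]; cv2.circle(im,tuple(int(v) for v in (q-[265,95]+.5)*7),4,c,1)
        cv2.imwrite("pics/p1.png",im)
E
```

```text
time: 15.65
position: [0.4685, 0.3178, 0.1711]
ee_rot: [-0.632, 2.552, 0.168]
ft_force: [-0.3, 0.6, 0.1]
grip_width: 0.0401
1 rows [0.9 2.1 0.1] [-0.0015 -0.0006 -0.0013] |deg| 0.1
5 rows [ 0.2  0.4 18. ] [-0.0003 -0.0001 -0.0003] |deg| 0.0
scene tips [[-5, -23, -33], [-4, -32, -43], [11, -26, -43], [-9, -28, -46], [-2, -31, -46], [3, -31, -47], [1, -29, -48], [1, -35, -49], [6, -36, -49], [-3, 22, -51], [-9, -26, -52], [8, -35, -53], [5, -32, -53], [-5, -34, -54]]
pliers 90 [[-13.7, -10.1, 11.8], [-1.4, -4.2, 35.0], [12.2, 5.7, 62.6]]
top tips [[-5, -25, -33], [1, 21, -34], [-8, 27, -37], [-8, 24, -40], [6, 21, -41], [-7, 21, -42], [-6, 33, -43], [-10, -24, -43], [-9, -20, -44], [7, 21, -47], [-9, -23, -48], [-6, -29, -50], [-10, 27, -50], [0, -33, -50]]
pliers 58 [[-14.6, -7.1, 15.4], [-3.5, -2.2, 46.9], [11.6, 6.8, 62.5]]
```

View pics/p1.png

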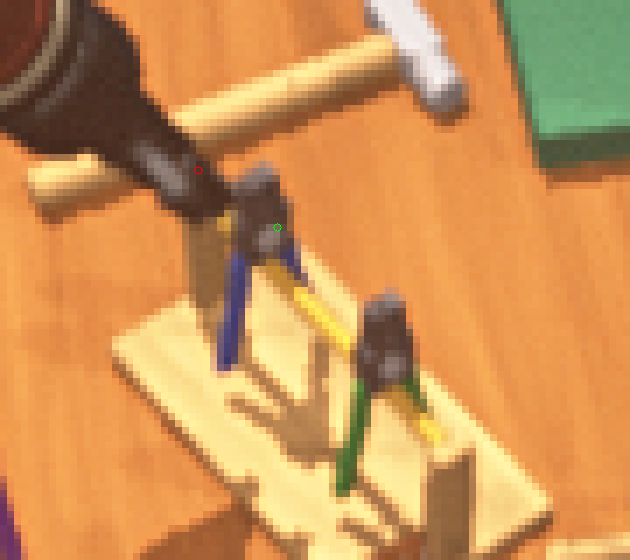

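The crop shows the open fingers at (180,180) lined up with the blue head at (262,210), and green clear at (385,340). I'll advance and close.

```bash
python3 -m pendant '[[40,[0.2,0.2,18],[0,0,0]],[40,[0.2,0.2,18],[0,0,0]],[40,[0.2,0.2,18],[0,0,0]],[40,[0.2,0.2,18],[0,0,0]],[40,[0,0.2,18],[0,0,0]],[40,[0,0,0],[0,0,0]],[5,[0,0,0],[0,0,0]],[5,[0,0,0],[0,0,0]],[5,[0,0,0],[0,0,0]],[5,[0,0,0],[0,0,0]]]' 60
python3 - <<'E'
from h import *
s=readout.observe(); print(s["grip_width"],s["ft_force"],(s["position"]-grasp_cmd(BL,RG))*1e3)
E
```

```text
time: 17.0
position: [0.5077, 0.34, 0.094]
ee_rot: [-0.632, 2.549, 0.169]
ft_force: [-2.2, -2.2, 6.1]
grip_width: 0.0129
0.012922287627898836 [-2.16076732 -2.20236511  6.07791994] [ 1.04117576 -0.27549153  1.38618153]
```

Width is 12.9 mm with contact, so it's gripped. Now I'll plan the lift and transfer.

```bash
cat >> h.py <<'E'
P0=np.array([.5077,.340,.094]); RP0=R.from_rotvec([-.632,2.549,.169]).as_matrix()
HOFF=RP0.T@(BL-P0)           # crotch in the hand
RZ=R.from_euler("z",YAW-SY).as_matrix()
RR=RZ@RP0                    # hand orientation on the rail
def hang(x,y,z): return cab(x,y,z)-RR@HOFF
def crotch():
    s=readout.observe(); Rt=R.from_rotvec(s["ee_rot"]).as_matrix(); q=s["position"]+Rt@HOFF-O; return np.round([q@CX*1e3,q@CY*1e3,q[2]*1e3],1)
E
python3 - <<'E'
from h import *
a=rows(P0+[0,0,.19],RP0,5)
a=rows(hang(-.01,.08,.29),RR,13,*a)
a=rows(hang(.065,.08,.20),RR,6,*a)
E
```

```text
5 rows [-19.1  -0.  -32.9] [-0.0001 -0.0001 -0.    ] |deg| 0.0
13 rows [ -0.3 -27.6   1.1] [0.0205 0.     0.0354] |deg| 2.3
6 rows [-3.3  0.  19.2] [0. 0. 0.] |deg| 0.0
```

```bash
python3 -m pendant '[[5,[-8,0,-14],[0,0,0]],[5,[-14,0,-24],[0,0,0]],[5,[-19,0,-33],[0,0,0]],[5,[-19,0,-33],[0,0,0]],[5,[-19,0,-33],[0,0,0]],[5,[-16,0,-28],[0,0,0]],[5,[0,-10,0],[0.01,0,0.015]],[5,[0,-20,1],[0.02,0,0.035]],[5,[0,-28,1],[0.02,0,0.035]],[5,[0,-28,1],[0.02,0,0.035]]]'
python3 - <<'E'
from h import *
s=readout.observe(); print(s["grip_width"],s["ft_force"],crotch()); rows(hang(-.01,.08,.29),RR,9)
p,d=optics.grab_frame("scene"); X=cloud("scene",d,np.ones(d.shape,bool))
Rt=R.from_rotvec(s["ee_rot"]).as_matrix(); T=(X-s["position"])@(Rt@RP0.T@np.array(rotm(SY,0)))  # approx
c=s["position"]+Rt@HOFF; print("crotch world",np.round(c,3))
q=proj("scene",c[None])[0].astype(int); im=cv2.resize(p[max(q[1]-50,0):q[1]+50,q[0]-50:q[0]+50,::-1],(0,0),fx=6,fy=6,interpolation=3)
cv2.circle(im,(303,303 if q[1]>=50 else q[1]*6),4,(0,255,255),1); cv2.imwrite("pics/l1.png",im)
for r in optics.cut_out("blue_pliers","scene")[:2]:
    Z=cloud("scene",d,r["pixels"].astype(bool)); print(r["score"],r["xy"],np.round(np.percentile(Z,[3,50,97],axis=0),3).tolist())
E
```

```text
time: 18.25
position: [0.544, 0.2606, 0.2781]
ee_rot: [-0.449, 2.587, 0.119]
ft_force: [0.2, 0.3, -1.7]
grip_width: 0.0134
0.0133702058749269 [ 0.19079319  0.25677629 -1.67751656] [-77.6 329.3 294.2]
9 rows [ -0.9 -30.1   1.1] [ 0.0217 -0.0005  0.0376] |deg| 2.5
crotch world [0.517 0.252 0.294]
0.68 [305.4, 119.7] [[0.49, 0.236, 0.231], [0.498, 0.24, 0.261], [0.538, 0.254, 0.293]]
0.68 [261.6, 155.7] [[0.305, 0.228, 0.005], [0.32, 0.247, 0.086], [0.33, 0.28, 0.143]]
```

View pics/l1.png

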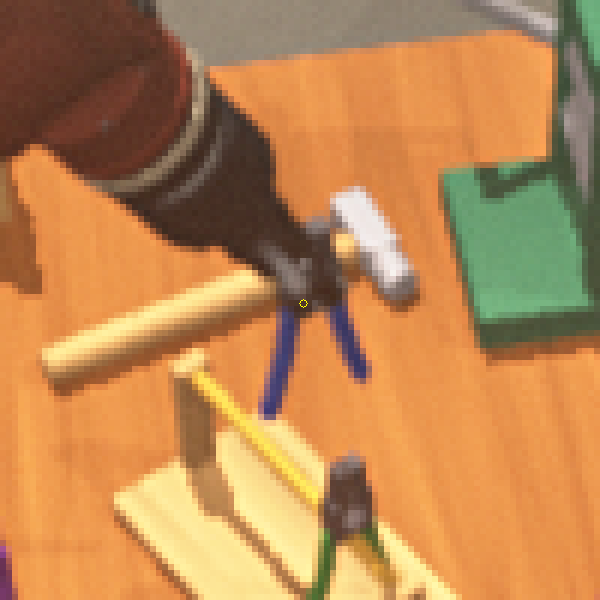

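The blue pliers are gripped and upright, with the predicted crotch marker at (303,303) falling on the joint block, and green is untouched. On to the rail.

```bash
python3 -m pendant '[[5,[-0.9,-30,1.1],[0.0217,-0.0005,0.0376]],[5,[-0.9,-30,1.1],[0.0217,-0.0005,0.0376]],[5,[-0.9,-30,1.1],[0.0217,-0.0005,0.0376]],[5,[-0.9,-30,1.1],[0.0217,-0.0005,0.0376]],[5,[-0.9,-30,1.1],[0.0217,-0.0005,0.0376]],[5,[-0.9,-30,1.1],[0.0217,-0.0005,0.0376]],[5,[-0.9,-30,1.1],[0.0217,-0.0005,0.0376]],[5,[-0.9,-30,1.1],[0.0217,-0.0005,0.0376]],[5,[-0.9,-30,1.1],[0.0217,-0.0005,0.0376]],[5,[0,0,0],[0,0,0]]]'
python3 - <<'E'
from h import *
s=readout.observe(); print(s["grip_width"],s["ft_force"],crotch()); a=rows(hang(.065,.08,.20),RR,7); rows(hang(.065,.08,.135),RR,3,*a)
E
```

```text
time: 19.6
position: [0.6016, -0.0013, 0.2745]
ee_rot: [0.061, 2.615, -0.016]
ft_force: [-0.4, -0.3, -2.4]
grip_width: 0.0129
0.01290166174241448 [-0.39669232 -0.33023057 -2.43446044] [-10.2  81.  290.5]
7 rows [-2.8 -0.1 16.6] [ 0.0001  0.0001 -0.0001] |deg| 0.0
3 rows [10.9  0.  18.7] [0. 0. 0.] |deg| 0.0
```

```bash
python3 -m pendant '[[5,[-2.8,0,16.6],[0,0,0]],[5,[-2.8,0,16.6],[0,0,0]],[5,[-2.8,0,16.6],[0,0,0]],[5,[-2.8,0,16.6],[0,0,0]],[5,[-2.8,0,16.6],[0,0,0]],[5,[-2.8,0,16.6],[0,0,0]],[5,[-2.8,0,16.6],[0,0,0]],[5,[0,0,0],[0,0,0]],[5,[0,0,0],[0,0,0]],[5,[0,0,0],[0,0,0]]]'
python3 - <<'E'
from h import *
s=readout.observe(); print(s["grip_width"],s["ft_force"],crotch()); rows(hang(.065,.08,.135),RR,4)
for n in("scene","top"):
    p,d=optics.grab_frame(n); X=cloud(n,d,np.ones(d.shape,bool)); Q=np.stack([(X-O)@CX,(X-O)@CY,X[:,2]],1)*1e3
    for t in("blue_pliers","red_pliers"):
        for r in optics.cut_out(t,n)[:3]:
            m=r["pixels"].astype(bool)&(d>0); Z=(cloud(n,d,m)-O); Z=np.stack([Z@CX,Z@CY,Z[:,2]],1)*1e3
            if len(Z) and 20<np.median(Z[:,0])<110: print(n,t,round(r["score"],2),len(Z),np.round(np.percentile(Z,[3,50,97],axis=0)).tolist())
    m=(Q[:,0]>45)&(Q[:,0]<85)&(abs(Q[:,1])<155)&(Q[:,2]>103)&(Q[:,2]<114); print("rail pts",m.sum(),np.round(np.median(Q[m],0),1) if m.any() else "")
    c=s["position"]+R.from_rotvec(s["ee_rot"]).as_matrix()@HOFF
    if n=="scene":
        q=proj(n,c[None])[0].astype(int); im=cv2.resize(p[q[1]-50:q[1]+50,q[0]-50:q[0]+50,::-1],(0,0),fx=6,fy=6,interpolation=3); cv2.circle(im,(303,303),4,(0,255,255),1)
        a=proj(n,np.array([cab(.065,.16,.11),cab(.065,-.1,.11)])); a=((a-q+50.5)*6).astype(int); cv2.line(im,tuple(map(int,a[0])),tuple(map(int,a[1])),(255,0,255),1); cv2.imwrite("pics/r1.png",im)
E
```

```text
time: 20.85
position: [0.6778, -0.0032, 0.187]
ee_rot: [0.057, 2.611, -0.016]
ft_force: [0.2, -0.1, -1.4]
grip_width: 0.0128
0.012815740652443158 [ 0.20516707 -0.14702701 -1.41222627] [ 66.   82.5 202.8]
4 rows [ 8.8 -0.7 14.5] [0.0004 0.001  0.0005] |deg| 0.1
scene red_pliers 0.45 194 [[38.0, -11.0, 39.0], [62.0, -6.0, 119.0], [93.0, 12.0, 172.0]]
rail pts 210 [ 64.7 -33.4 108.9]
rail pts 123 [ 62.9 -81.9 108.5]
```

View pics/r1.png

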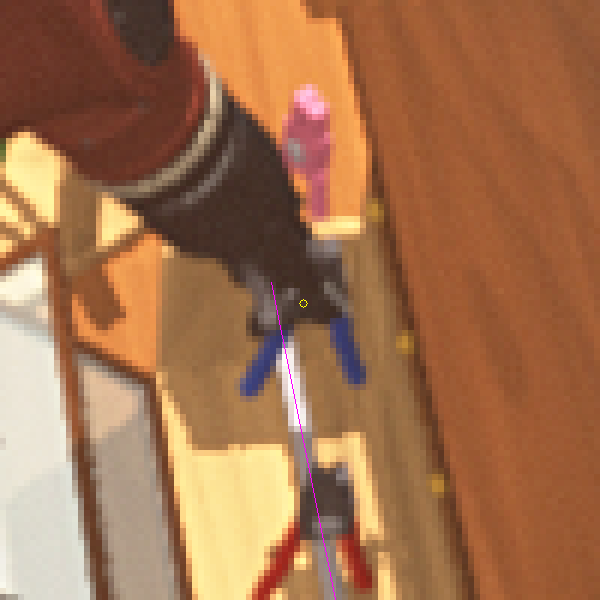

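The crop shows the pliers over the rail between (280,340) and (345,325), the rail passing between the handles, and red at (328,505). I'll check the handles' 3D position by their blue colour.

```bash
cat >> h.py <<'E'
def bluechk(n="scene"):
    p,d=optics.grab_frame(n); P=p.astype(int); m=(P[:,:,2]>P[:,:,0]+25)&(P[:,:,2]>P[:,:,1]+25)&(d>0)
    Z=cloud(n,d,m)-O; Z=np.stack([Z@CX,Z@CY,Z[:,2]],1)*1e3; Z=Z[(Z[:,0]>15)&(Z[:,0]<115)&(abs(Z[:,1])<155)&(Z[:,2]>25)&(Z[:,2]<240)]
    if len(Z)<6: print(n,"few",len(Z)); return p
    md=(Z[:,0].min()+Z[:,0].max())/2
    for t,h in(("front",Z[Z[:,0]<md]),("rear",Z[Z[:,0]>=md])):
        for lo,hi in((0,33),(33,66),(66,101)):
            a,b=np.percentile(h[:,2],[lo,hi]); k=h[(h[:,2]>=a)&(h[:,2]<=b)]; print(n,t,len(k),np.round(k.mean(0),1))
    return p
E
python3 - <<'E'
from h import *
bluechk(); bluechk("top"); print(crotch())
E
```

```text
scene front 10 [ 37.9  77.9 138.3]
scene front 9 [ 44.3  77.5 158.1]Traceback (most recent call last):
  File "<stdin>", line 2, in <module>
  File "h.py", line 69, in bluechk
    a,b=np.percentile(h[:,2],[lo,hi]); k=h[(h[:,2]>=a)&(h[:,2]<=b)]; print(n,t,len(k),np.round(k.mean(0),1))
        ~~~~~~~~~~~~~^^^^^^^^^^^^^^^^
    raise ValueError("Percentiles must be in the range [0, 100]")
ValueError: Percentiles must be in the range [0, 100]
```

```bash
sed -i 's/(66,101)/(66,100)/' h.py; python3 - <<'E'
from h import *
bluechk(); print(crotch()); rows(hang(.065,.081,.115),RR,9)
E
```

```text
scene front 9 [ 38.9  78.6 138.1]
scene front 9 [ 43.7  77.2 160. ]
scene front 9 [ 49.8  76.9 179.4]
scene rear 8 [ 95.4  77.  138.9]
scene rear 8 [ 89.9  76.5 161.6]
scene rear 8 [ 85.1  76.2 183.4]
[ 65.8  82.6 201.9]
9 rows [ 4.9 -0.2  8.3] [0.0002 0.0003 0.0002] |deg| 0.0
```

```bash
python3 -m pendant '[[5,[5.2,-0.1,8.2],[0,0,0]],[5,[5.2,-0.1,8.2],[0,0,0]],[5,[5.2,-0.1,8.2],[0,0,0]],[5,[5.2,-0.1,8.2],[0,0,0]],[5,[5.2,-0.1,8.2],[0,0,0]],[5,[5.1,-0.1,8.2],[0,0,0]],[5,[5.1,-0.1,8.2],[0,0,0]],[5,[5.1,-0.1,8.2],[0,0,0]],[5,[5.1,0,8.2],[0,0,0]],[5,[0,0,0],[0,0,0]]]'
python3 - <<'E'
from h import *
s=readout.observe(); print(s["grip_width"],s["ft_force"],s["torque"],crotch()); bluechk()
E
```

```text
time: 22.5
position: [0.674, -0.0036, 0.0974]
ee_rot: [0.057, 2.614, -0.015]
ft_force: [0.5, -0.2, -1.3]
grip_width: 0.013
0.012980859342859823 [ 0.46712133 -0.22247661 -1.25941106] [ 0.0642229   0.68545267 -0.00892301] [ 62.3  82.  113.3]
scene front 6 [35.7 76.6 51.5]
scene front 5 [40.1 78.  68.4]
scene front 6 [42.8 76.5 81.4]
scene rear 6 [92.  76.7 54.8]
scene rear 6 [84.3 76.2 76. ]
scene rear 7 [80.3 75.9 96.6]
```

```bash
python3 -m pendant '[[5,[0.5,0,0.9],[0,0,0]],[5,[0.5,0,0.9],[0,0,0]],[5,[0.5,0,0.9],[0,0,0]],[5,[0.5,0,0.9],[0,0,0]],[5,[0,0,0],[0,0,0]],[5,[0,0,0],[0,0,0]],[5,[0,0,0],[0,0,0]],[5,[0,0,0],[0,0,0]],[5,[0,0,0],[0,0,0]],[5,[0,0,0],[0,0,0]]]'
python3 - <<'E'
from h import *
s=readout.observe(); print(s["grip_width"],s["ft_force"],s["torque"],crotch())
E
```

```text
time: 23.8
position: [0.6748, -0.0037, 0.0947]
ee_rot: [0.057, 2.613, -0.015]
ft_force: [-0.5, 0.0, -0.8]
grip_width: 0.0133
0.013331131255959743 [-0.52585287  0.01329544 -0.76531538] [0.04471472 0.60662646 0.00408276] [ 63.1  81.8 110.6]
```

```bash
python3 -m pendant '[[5,[0.5,0,0.9],[0,0,0]],[5,[0.5,0,0.9],[0,0,0]],[5,[0.5,0,0.9],[0,0,0]],[5,[0,0,0],[0,0,0]],[5,[0,0,0],[0,0,0]],[5,[0,0,0],[0,0,0]],[5,[0,0,0],[0,0,0]],[5,[0,0,0],[0,0,0]],[5,[0,0,0],[0,0,0]],[5,[0,0,0],[0,0,0]]]'
python3 - <<'E'
from h import *
s=readout.observe(); print(s["grip_width"],s["ft_force"],s["torque"],crotch())
E
```

```text
time: 25.05
position: [0.6763, -0.004, 0.0941]
ee_rot: [0.057, 2.609, -0.016]
ft_force: [-4.5, 1.3, 9.4]
grip_width: 0.0135
0.013456260859463321 [-4.54960249  1.27998481  9.43715088] [0.17794332 0.57596388 0.1021553 ] [ 64.5  81.7 109.9]
```

Rail contact reads about 10 N (bearing load), so the pliers are on the rail. Now I'll release.

```bash
python3 -m pendant '[[5,[-0.3,0,-0.5],[0,0,0]],[5,[0,0,0],[0,0,0]],[20,[0,0,0],[0,0,0]],[25,[0,0,0],[0,0,0]],[32,[0,0,0],[0,0,0]],[36,[0,0,0],[0,0,0]],[36,[0,0,0],[0,0,0]],[36,[0,0,0],[0,0,0]],[36,[0,0,0],[0,0,0]],[36,[0,0,0],[0,0,0]]]'
python3 - <<'E'
from h import *
s=readout.observe(); print(s["grip_width"],s["ft_force"],s["torque"],crotch()); bluechk(); cover("top")
E
```

```text
time: 26.3
position: [0.6749, -0.0038, 0.0922]
ee_rot: [0.057, 2.613, -0.015]
ft_force: [-0.4, 0.5, -0.0]
grip_width: 0.0359
0.03590722508010337 [-0.35308747  0.45146652 -0.03365133] [ 0.04245318  0.52137414 -0.03143991] [ 63.1  81.8 108.1]
scene front 4 [36.8 77.2 43. ]
scene front 4 [40.6 74.2 61.6]
scene front 5 [43.1 76.  72.6]
scene rear 3 [93.8 77.  48. ]
scene rear 3 [91.3 75.  59.1]
scene rear 4 [86.5 73.8 79.8]
top cover best 0.69 580 0.1748 slope-> 0.692
```

The pliers are released and hanging, with handles symmetric about x ≈ 65 and y ≈ 79, and the cover is still down. I'll retreat and go to the front of the handle.

```bash
python3 - <<'E'
from h import *
s=readout.observe(); Rt=R.from_rotvec(s["ee_rot"]).as_matrix(); RF=rotm(YAW,.15)
a=(s["position"]-Rt[:,2]*.15,Rt); h0=hook(.69,RF,gap=.012,side=1); print(h0)
a=rows(h0-RF[:,2]*.11,RF,9,*a); a=rows(h0,RF,5,*a)
E
```

```text
[ 0.43343333 -0.07404256  0.12427997]
9 rows [18.3 -9.  -8.2] [0.0001 0.042  0.0002] |deg| 2.4
5 rows [-0. -0. 22.] [0. 0. 0.] |deg| 0.0
```

```bash
python3 -m pendant '[[36,[0,0,-15],[0,0,0]],[36,[0,0,-30],[0,0,0]],[36,[0,0,-35],[0,0,0]],[36,[0,0,-35],[0,0,0]],[36,[0,0,-35],[0,0,0]],[0,[18.3,-9,-8.2],[0,0.042,0]],[0,[18.3,-9,-8.2],[0,0.042,0]],[0,[18.3,-9,-8.2],[0,0.042,0]],[0,[18.3,-9,-8.2],[0,0.042,0]],[0,[18.3,-9,-8.2],[0,0.042,0]]]' 30
python3 - <<'E'
from h import *
s=readout.observe(); RF=rotm(YAW,.15); h0=hook(.69,RF,gap=.012,side=1); print(s["position"])
a=rows(h0-RF[:,2]*.11,RF,4); a=rows(h0,RF,5,*a); bluechk()
E
```

```text
time: 27.65
position: [0.4964, -0.0411, 0.2205]
ee_rot: [0.062, 2.823, -0.01]
ft_force: [0.1, -0.0, 0.2]
grip_width: 0.0003
[ 0.49639365 -0.0411421   0.22054461]
4 rows [18.1 -8.9 -7.9] [0.     0.0421 0.0004] |deg| 2.4
5 rows [-0. -0. 22.] [0. 0. 0.] |deg| 0.0
scene front 10 [39.  76.7 53.3]
scene front 9 [45.3 76.2 80.6]
scene front 10 [ 48.9  76.1 113.3]
scene rear 5 [91.5 73.8 56.9]
scene rear 5 [86.  76.1 78. ]
scene rear 5 [82.9 76.1 90.9]
```

```bash
python3 -m pendant '[[0,[18.1,-8.9,-8],[0,0.042,0]],[0,[18.1,-8.9,-8],[0,0.042,0]],[0,[18.1,-8.9,-8],[0,0.042,0]],[0,[18.1,-8.9,-8],[0,0.042,0]],[0,[0,0,22],[0,0,0]],[0,[0,0,22],[0,0,0]],[0,[0,0,22],[0,0,0]],[0,[0,0,22],[0,0,0]],[0,[0,0,22],[0,0,0]],[0,[0,0,0],[0,0,0]]]'
python3 - <<'E'
from h import *
s=readout.observe(); RF=rotm(YAW,.15); print((s["position"]-hook(.69,RF,gap=.012,side=1))*1e3,s["ft_force"])
a=rows(hook(.5,RF,side=1),RF,6); a=rows(hook(.3,RF,side=1),RF,5,*a); a=rows(hook(.15,RF,side=1),RF,4,*a);a=rows(hook(0,RF,side=1),RF,5,*a)
E
```

```text
time: 28.95
position: [0.4337, -0.0733, 0.1224]
ee_rot: [0.065, 2.992, -0.004]
ft_force: [0.1, 0.4, 0.7]
grip_width: -0.0001
[ 0.2544083   0.7758852  -1.86727906] [0.14416756 0.44804945 0.7157256 ]
6 rows [-7.9 -0.1 -3. ] [ 0.0002 -0.0001  0.0003] |deg| 0.0
5 rows [-7.9  0.  -1.9] [0. 0. 0.] |deg| 0.0
4 rows [-7.6 -0.  -0.4] [0. 0. 0.] |deg| 0.0
5 rows [-6.1  0.   0.6] [0. 0. 0.] |deg| 0.0
```

```bash
python3 -m pendant '[[0,[-7.9,0,-3],[0,0,0]],[0,[-7.9,0,-3],[0,0,0]],[0,[-7.9,0,-3],[0,0,0]],[0,[-7.9,0,-3],[0,0,0]],[0,[-7.9,0,-3],[0,0,0]],[0,[-7.9,0,-3],[0,0,0]],[0,[-7.9,0,-1.9],[0,0,0]],[0,[-7.9,0,-1.9],[0,0,0]],[0,[-7.9,0,-1.9],[0,0,0]],[0,[-7.9,0,-1.9],[0,0,0]]]'
python3 - <<'E'
from h import *
s=readout.observe(); RF=rotm(YAW,.15); print(s["ft_force"]); cover(); cover("top")
a=rows(hook(.15,RF,side=1),RF,5); a=rows(hook(0,RF,side=1),RF,5,*a)
E
```

```text
time: 30.2
position: [0.5091, -0.0773, 0.1612]
ee_rot: [0.066, 2.99, -0.006]
ft_force: [-4.3, 0.0, 1.9]
grip_width: 0.0
[-4.26287001  0.01027788  1.90069944]
scene cover best 0.32 735 0.1748 slope-> 0.327
top cover best 0.32 395 0.1748 slope-> 0.326
5 rows [-7.3 -0.1 -0.4] [0.0001 0.0003 0.0004] |deg| 0.0
5 rows [-6.1  0.   0.6] [0. 0. 0.] |deg| 0.0
```

```bash
python3 -m pendant '[[0,[-7.3,0,-0.4],[0,0,0]],[0,[-7.3,0,-0.4],[0,0,0]],[0,[-7.3,0,-0.4],[0,0,0]],[0,[-7.3,0,-0.4],[0,0,0]],[0,[-7.3,0,-0.4],[0,0,0]],[0,[-6,0,0.6],[0,0,0]],[0,[-6,0,0.6],[0,0,0]],[0,[-6,0,0.6],[0,0,0]],[0,[-5,0,0.6],[0,0,0]],[0,[-4,0,0.6],[0,0,0]]]'
python3 - <<'E'
from h import *
s=readout.observe(); RF=rotm(YAW,.15); print(s["ft_force"],(s["position"]-hook(0,RF,side=1))*1e3); cover(); cover("top")
E
```

```text
time: 31.55
position: [0.5717, -0.0799, 0.1689]
ee_rot: [0.065, 2.991, -0.005]
ft_force: [-2.8, -0.3, 0.8]
grip_width: 0.0002
[-2.75299751 -0.27531402  0.77642427] [-4.24584791  0.58503653 -1.26125365]
scene cover best 0.02 746 0.1747 slope-> 0.03
top cover best 0.01 182 0.1748 slope-> 0.02
```

Nearly shut, so I'll keep pushing in small steps until the force shows the stop.

```bash
python3 -m pendant '[[0,[-2,0,0.3],[0,0,0]],[0,[-2,0,0.3],[0,0,0]],[0,[-1.5,0,0.2],[0,0,0]],[0,[-1.5,0,0.2],[0,0,0]],[0,[-1,0,0.2],[0,0,0]],[0,[0,0,0],[0,0,0]],[0,[0,0,0],[0,0,0]],[0,[0,0,0],[0,0,0]],[0,[0,0,0],[0,0,0]],[0,[0,0,0],[0,0,0]]]'
python3 - <<'E'
from h import *
s=readout.observe(); RF=rotm(YAW,.15); print(s["ft_force"],(s["position"]-hook(0,RF,side=1))*1e3); cover(); cover("top")
E
```

```text
time: 32.9
position: [0.5787, -0.0802, 0.1689]
ee_rot: [0.066, 2.992, -0.005]
ft_force: [-8.1, 0.7, 3.0]
grip_width: -0.0001
[-8.09808145  0.71859707  2.99745581] [ 2.73340714  0.29329932 -1.29460134]
scene cover best -0.02 741 0.1749 slope-> -0.0
top cover best -0.02 174 0.1746 slope-> 0.008
```

```bash
python3 -m pendant '[[0,[-1,0,0],[0,0,0]],[0,[-1,0,0],[0,0,0]],[0,[-0.5,0,0],[0,0,0]],[0,[0,0,0],[0,0,0]],[0,[6,0,0],[0,0,0]],[0,[10,0,0],[0,0,0]],[0,[10,0,-10],[0,0,0]],[0,[10,0,-30],[0,0,0]],[0,[10,0,-40],[0,0,0]],[0,[10,0,-40],[0,0,0]]]'
python3 - <<'E'
from h import *
s=readout.observe(); print(s["position"],s["ft_force"]); cover(); cover("top"); bluechk()
p,d,o=look("scene",["red_pliers","green_pliers","blue_pliers"])
cv2.imwrite("pics/end.png",cv2.resize(p[105:285,270:450,::-1],(600,600),interpolation=3))
E
```

```text
time: 34.25
position: [0.5077, -0.077, 0.2815]
ee_rot: [0.065, 2.99, -0.005]
ft_force: [0.1, -0.2, 0.9]
grip_width: 0.0005
[ 0.50765959 -0.07701464  0.28145321] [ 0.09917161 -0.2421172   0.93105013]
scene cover best -0.01 728 0.1746 slope-> -0.003
top cover best -0.02 542 0.1746 slope-> -0.012
scene few 1
scene green_pliers 0.71 [365. 153.] 153 med [0.695 0.171 0.099] min [0.682 0.155 0.018] max [0.708 0.201 0.143]
scene blue_pliers 0.72 [263. 156.] 167 med [0.321 0.249 0.081] min [ 0.306  0.227 -0.002] max [0.331 0.296 0.143]
scene blue_pliers 0.51 [368. 196.] 37 med [ 0.663 -0.009  0.133] min [ 0.654 -0.013  0.06 ] max [ 0.677 -0.004  0.173]
scene blue_pliers 0.19 [298. 160.] 300 med [0.46  0.254 0.013] min [0.411 0.182 0.004] max [0.609 0.334 0.096]
```

View pics/end.png

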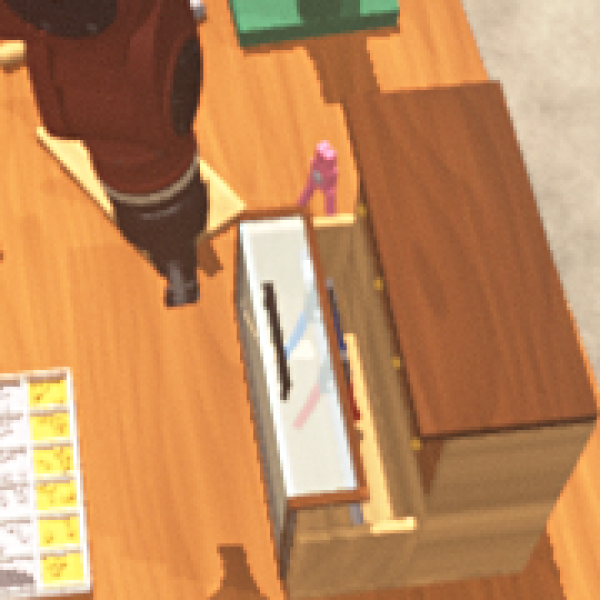

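The final picture shows the cover shut, blue astride the rail behind it at (330,300), red unmoved at about (350,385), and the arm clear. Handing in.

```bash
python3 -c "
from workcell import job; print(job.job_done())"
```

```text
the job is handed in; nothing more can be done
None
```

I carried out every step of the task and handed it in at about 34 s on the robot clock. No verdict was reported.

- **Cover down:** I hooked the handle from behind and pulled to the stop. The force rose to 28 N and depth showed about 0.69 rad.
- **Blue pliers:** I took them off the stand with a 30° lean and lowered them onto the rail. I opened the fingers only after about 10 N of rail contact.
- **Cover up:** I pushed it shut until resistance rose to about 8 N, pushed 2.5 mm further, then backed the arm clear.

**Last checks:**
- **Cover angle:** depth read within about 0.02 rad of zero.
- **Blue pliers:** they hang on the rail about 80 mm from the red pair. Their top was at 0.173 m, which matches resting on the rail.
- **Red pliers:** they looked unmoved in the last picture.
- **Robot:** touching nothing, with about 1 N on the wrist.

**What failed or disagreed:**
- **Fingertip position:** the tips lie about 36 mm behind the reported TCP. My first two pulls on the handle therefore passed over it without touching. I measured the offset from the depth images and corrected for it.
- **Final detections:** the network found no red pair, and its only "green" hit was the pink decoy, because the arm hid the green pair. I last saw green unmoved just after lifting blue, and nothing went near it afterwards.

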